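# Load the sander carrier and set its drive running

## Task

Get the sander ready for the next batch: turn the selector dial to the stop mark, throw the offcut that lies in the carrier tray into the scrap bin and lay every cutting-board blank flat in a tray pocket of its own. Then, with the dial still at stop, push the sprung tensioner arm until its pointer stands between the two long ticks, hold it there for about a second without ever going past the last tick, and let it spring all the way back. Finally turn the dial to the position marked by the square tab, with every blank still in its pocket, and leave the bottle, jar, tape measure, pencil and sanding block where they are.

Things in the scene. Friction and masses are not known exactly. Their poses are not given: they have to be found in the camera images.
- dial (a joint): angle of the selector dial in rad: 0 at the stop mark, growing clockwise as seen from above; four sprung detents at 0, 0.7, 1.4 and 2.1 (it snaps to the nearest one when let go; about 0.2 N m carries it over), end stops just outside the first and last. Starts at one of the three detents other than stop
- dial_hub (a point): point on the dial's vertical axis at a good height to grip, 78 mm above the bench. The dial is a black bar 62 mm long, 16 mm wide, its top 92 mm above the bench, on a 62 mm disc whose top is 58 mm above the bench; the bar runs towards dial_tip; this point's x axis points along the bar to the pointer end
- dial_tip (a point): point 50 mm from the dial's axis in the direction in which its white pointer line shows, over the ring of tabs; turns with the dial
- selector: fixed grey selector box 130 x 130 mm, 50 mm high, origin at the centre of its underside; the dial is on its top. The stop mark is a broad black bar on the top, 1.05 rad anticlockwise from the box's x axis (seen from above); the other positions lie at +0.35, -0.35 and -1.05 rad from its x axis, two marked with small round white discs and one with a square tab
- flag: square white tab 15 x 15 x 7 mm fixed on the box top 50 mm from the dial's axis, at one of the three running positions (varies); origin at the centre of its underside. The dial must end with its pointer towards it
- tension (a joint): angle of the sprung tensioner arm in rad: 0 at rest, grows clockwise as seen from above as the arm is pushed. Ticks on the plate at 0, 10, 20, 30 and 40 degrees; those at 20 (0.349 rad) and 30 (0.524 rad) are long; 40 (0.698 rad) is the last and must not be passed; the arm could go on to 0.9. The spring needs about 2 N at the roller at rest and 8 N between the long ticks, and returns the arm when let go
- roller (a point): on the axis of the upright black roller at the arm's end, 74 mm above the bench; the roller is a post of radius 14 mm, from 26 to 98 mm above the bench, 120 mm from the pivot. Push it from the robot's side, away from the robot, square to the arm; nothing stands within 60 mm of it on that side above 60 mm except the selector dial (92 mm high), farther off
- pivot (a point): point on the tensioner arm's vertical pivot axis, at the height of point roller
- tray: fixed wooden carrier tray, 178 mm (x) by 242 mm (y), 16 mm high, with two by two pockets; origin at the centre of its underside
- offcut: plain light wooden offcut 32 (x) by 72 (y) by 30 mm (z), 50 g, lying loose in a tray pocket; origin at its centre
- bin_in (a point): centre of the inner floor (5 mm above the bench) of the fixed grey scrap bin, open on top, 120 x 140 mm, walls 5 mm thick and 70 mm high
- pocket0 (a point): centre of the floor of one of the four tray pockets; the floor is 6 mm above the bench, the pocket 64 mm along the tray's x by 106 mm along its y, with ribs 10 mm high round it; pockets are 90 mm apart along x and 116 mm along y; a blank fits with its 90 mm length along the tray's y
- pocket1 (a point): centre of the floor of one of the four tray pockets; the floor is 6 mm above the bench, the pocket 64 mm along the tray's x by 106 mm along its y, with ribs 10 mm high round it; pockets are 90 mm apart along x and 116 mm along y; a blank fits with its 90 mm length along the tray's y
- pocket2 (a point): centre of the floor of one of the four tray pockets; the floor is 6 mm above the bench, the pocket 64 mm along the tray's x by 106 mm along its y, with ribs 10 mm high round it; pockets are 90 mm apart along x and 116 mm along y; a blank fits with its 90 mm length along the tray's y
- pocket3 (a point): centre of the floor of one of the four tray pockets; the floor is 6 mm above the bench, the pocket 64 mm along the tray's x by 106 mm along its y, with ribs 10 mm high round it; pockets are 90 mm apart along x and 116 mm along y; a blank fits with its 90 mm length along the tray's y
- blank0: cutting-board blank, a rectangular edge-glued block of light and dark wood strips, 50 (local x) by 90 (local y) by 24 mm (z), 55 to 115 g; origin at its centre (12 mm above what it lies on), either broad face may be up. Lies loose on the bench; two to four of blank0..blank3 are there
- blank1: cutting-board blank, a rectangular edge-glued block of light and dark wood strips, 50 (local x) by 90 (local y) by 24 mm (z), 55 to 115 g; origin at its centre (12 mm above what it lies on), either broad face may be up. Lies loose on the bench; two to four of blank0..blank3 are there
- blank2: cutting-board blank, a rectangular edge-glued block of light and dark wood strips, 50 (local x) by 90 (local y) by 24 mm (z), 55 to 115 g; origin at its centre (12 mm above what it lies on), either broad face may be up. Lies loose on the bench; two to four of blank0..blank3 are there
- blank3: cutting-board blank, a rectangular edge-glued block of light and dark wood strips, 50 (local x) by 90 (local y) by 24 mm (z), 55 to 115 g; origin at its centre (12 mm above what it lies on), either broad face may be up. Lies loose on the bench; two to four of blank0..blank3 are there
- glue: glue bottle, 60 mm wide, 170 mm tall: leave alone; origin under its centre
- screws: screw jar, 64 mm wide, 75 mm tall: leave alone; origin under its centre
- tape: tape measure, 70 x 35 x 65 mm: leave alone; origin under its centre
- pencil: flat carpenter's pencil, 190 mm long, 8 mm high, lying along its y: leave alone; origin under its centre
- sandblock: sanding block, 110 x 60 x 30 mm: leave alone; origin under its centre
There are look-alikes about, which are no part of the job. Leave any green look-alike of the blank0 alone. What is shaped like the blank1 but pink is not meant.

How it is judged:
By the outcome, as a careful person would: the job done as asked, in the order asked, and still so for the second after the job is handed in, with the robot touching nothing.
Of blank0, blank1, blank2, blank3 only 2 to 4 are there at a start; the rules pass over those that are not, and their reading is None.
At some moment in a run one of blank0, blank1, blank2, blank3 may be knocked a few centimetres aside while the robot is not near it.
Once in a run the grip may slacken for a moment while it holds something.
It also fails if it takes over 210 s, if anything falls off the work surface, if the arm or the gripper's body presses on something with over 40 N, if the wrist force passes 120 N, or if a joint passes its speed limit or range.

## Robot

A 6-joint arm with a two-finger parallel gripper is mounted at the origin on the work surface. World frame = base frame: x ahead of the robot, y to its left, z up, the work surface at z = 0. Lengths are in mm, angles in rad, forces in N, time in s.
With the tool pointing down it reaches from about 375 to 825 mm from the base axis. Payload 5.5 kg.
Tool frame: the origin (TCP) lies at the very end of the fingers, on their centre line; the grasp point (between the pads) lies 19 mm behind it (bot.hold_point_z is the distance from the TCP to the grasp point, in mm); z points along the fingers, y is the line along which they close (so a half turn about z gives the same grasp; the last joint's range is limited). The gripper opens to 85 mm and grips with 20 to 120 N. Pads are 22 mm wide; open, the fingers measure 114 mm over their backs; the gripper's body (76 mm by 85 mm) begins 54 mm behind the grasp point. The pads swing forward as they close: fully open they stand 13 mm farther back than shut.
Start: joints at [1.326, 0.314, -0.047, 1.21, 0, 1.571], TCP at [145.414, 582.108, 231.299] pointing down, gripper open.
Joint ranges: [-2.67, 2.67], [-0.69, 1.73], [-1.03, 1.25], [-2.08, 2.16], [-1.42, 1.45], [-3.14, 3.14]. Speed limits (rad/s): [2.39, 2.39, 3.01, 3.14, 3.14, 3.14].

## Interface

Orientations are given as a 3x3 rotation matrix whose columns are the frame's x, y, z axes.
In Python, from cell import bot, grab_frame, ticket, boxes_of, outline_of, tip_of gives the robot as it stands. The module is installed in compiled form; this text tells all that it offers.
- The arm moves only by the tool arm_command, never from a script. Its arguments are lists of equal length, an entry for each row: "gripper": the opening, from 0 (shut) to 1 (fully open); "travel": the shift along the tool's x, y, z each as a share of 0.02 m, from -1 to 1, a list of three; "angular": the turn, a rotation vector about the tool's x, y, z each as a share of 4 degrees, from -1 to 1, a list of three. In form: {"gripper": [gripper, ...], "travel": [[x, y, z], ...], "angular": [[ax, ay, az], ...]}. A call has 1 to 8 rows; each row shifts and turns the commanded pose from where the row before left it, along the tool's axes as they then stand; what a row does not reach is not made up. A row lasts 1/12 s, in which the tool goes at most 41.7 mm and 7.16 degrees, less where a joint would pass 70% of its speed; a pose out of reach is approached as far as the arm can. A call with a number of a shift or a turn outside -1 to 1 is refused whole. A call with a gripper value outside its range is refused whole. The fingers move at their own pace and stop on an object; the grip force is fixed at half the most. Time passes only in rows, so rows that do not move let the fingers close. It gives the time, the measured TCP pose, the force, the opening and the grip force at its end, in the units of the state.
- bot.sense(): the state, without advancing time (a new reading comes with each control period).
- grab_frame(name): name is "scene" or "top"; returns a dict with "pixels" (480x640x3 uint8, red, green, blue), "fx", "fy", "cx", "cy" (pixels), "distortion" ([k1, k2, p1, p2, k3] as OpenCV has them; the pictures are not rectified), "rvec" (rotation vector, rad) and "tvec" (3), from world to camera coordinates, as OpenCV has them. Camera axes: x right, y down, z forward; pixel columns grow to the right and rows downward; lengths in mm; the calibration is good to about 2 mm. A picture is of the moment at which its call begins. There is no depth.
- ticket.job_done(): hands the job in; it is judged then, once.
Trained networks look in a picture, given as the dict that the camera call returned (one of the last four; its "shot" number tells which), for a name from the list of things; names that differ only in an ending like _2 or _b are one class to them, and where a whole thing is asked for, a point or a joint stands for the part that bears it (a point fixed in the world has none). Each returns a list of dicts, best first, with "p" (0 to 1); they miss things now and then, are a little off and sometimes report something else, mostly with a low value. They report only what shows in the picture. A call takes as long as a camera call. They do not tell look-alikes from the thing itself.
- boxes_of(thing, picture): "at" ([x, y, z] in mm, in world coordinates, good to about 4 mm: the middle of the surface that is visible of it).
- outline_of(thing, picture): "mask" (480x640 bool, what is visible of it).
- tip_of(thing, picture): "at" ([x, y, z] in mm, in world coordinates, good to about 4 mm: a listed point, or the origin of a listed thing).
The state is a dict: "time": time; "joint_positions": joint angles; "dq": joint speeds; "joint_torque": joint torques, N m; "tcp_pos": TCP position; "eef_rot": TCP orientation; "wrist_force": force on the tool from outside, world axes, zero at the start; "moment": the same for the moment, N m; "opening": opening from 0.0 (shut) to 1.0 (fully open); "grasp_force": force on a finger pad.
Only numpy, scipy, OpenCV 4.12 (cv2) and the standard library are available. Lean on these libraries where they do the work, as an engineer would, in place of code of your own. Each camera call takes 0.05 s, during which the arm holds its last target. There are 200 camera calls.

## Working session

There is one attempt and no reset: what is moved stays moved. The work goes in short steps, Python scripts to look and compute and a tool call to move; the robot and the scene stay as the last step left them, time stands still between calls to the robot, and variables do not carry over. Pictures are saved under pics/ and viewed, at most 14 in all, crops included, and the job is handed in when it is done.

Besides the shell and the picture viewer there is one more tool, called after "Emit:" as a command line: name --argument value ..., lists and objects as JSON in quotes. arm_command: Moves the arm, as the interface text tells. Shift numbers are shares of 0.02 m and turn numbers shares of 4 degrees, none past 1 either way. Its arguments: {"type":"object","properties":{"gripper":{"type":"array","items":{"type":"number"}},"travel":{"type":"array","items":{"type":"array","items":{"type":"number","minimum":-1,"maximum":1}}},"angular":{"type":"array","items":{"type":"array","items":{"type":"number","minimum":-1,"maximum":1}}}},"required":["gripper","travel","angular"]}

```bash
mkdir -p pics; cat > h.py <<'E'
import numpy as np, cv2
from cell import bot, grab_frame, ticket, boxes_of, outline_of, tip_of
def save(f,n): cv2.imwrite('pics/'+n, f['pixels'][:,:,::-1])
def proj(f,P):
    K=np.array([[f['fx'],0,f['cx']],[0,f['fy'],f['cy']],[0,0,1.]])
    return cv2.projectPoints(np.array(P,float).reshape(-1,1,3),np.array(f['rvec'],float),np.array(f['tvec'],float),K,np.array(f['distortion'],float))[0].reshape(-1,2)
def ray(f,uv,z):
    K=np.array([[f['fx'],0,f['cx']],[0,f['fy'],f['cy']],[0,0,1.]])
    n=cv2.undistortPoints(np.array(uv,float).reshape(-1,1,2),K,np.array(f['distortion'],float)).reshape(-1,2)
    R=cv2.Rodrigues(np.array(f['rvec'],float))[0]; t=np.array(f['tvec'],float).reshape(3)
    d=np.c_[n,np.ones(len(n))]@R; c=-R.T@t
    return c+d*((z-c[2])/d[:,2])[:,None]
def rect(f,mask,z):
    c=max(cv2.findContours(mask.astype(np.uint8),0,1)[0],key=cv2.contourArea)
    p=ray(f,c.reshape(-1,2),z)[:,:2].astype(np.float32)
    return cv2.minAreaRect(p), cv2.boxPoints(cv2.minAreaRect(p))
E
python3 - <<'E'
from h import *
np.set_printoptions(precision=1,suppress=True)
s=bot.sense(); print(s['eef_rot'],s['tcp_pos'])
T=grab_frame('top');S=grab_frame('scene');save(T,'t0.png');save(S,'s0.png')
for n in ['dial_hub','dial_tip','selector','flag','roller','pivot','tray','offcut','bin_in','pocket0','blank0','glue','screws','tape','pencil','sandblock']:
    for nm,f in (('T',T),('S',S)):
        print(n,nm,[(np.round(d['at']).astype(int).tolist(),round(d['p'],2)) for d in tip_of(n,f)])
for d in outline_of('blank0',T):
    if d['p']>.2:
        r,_=rect(T,d['mask'],24); print('rect',r,d['p'],T['pixels'][d['mask']].mean(0))
E
```

```text
[[-1.   0.2 -0. ]
 [ 0.2  1.  -0. ]
 [ 0.  -0.  -1. ]] [145.3 581.5 230.4]
dial_hub T [([419, -227, 81], 0.91), ([540, -32, 8], 0.67), ([432, 278, 11], 0.17)]
dial_hub S [([415, -227, 75], 0.86), ([448, -34, 25], 0.27)]
dial_tip T [([459, -253, 52], 0.93), ([576, -373, 77], 0.7)]
dial_tip S [([460, -252, 56], 0.79), ([680, 425, -2], 0.15)]
selector T [([418, -223, -1], 0.7)]
selector S [([419, -226, 1], 0.74)]
flag T [([435, -272, 53], 0.53), ([719, -96, -2], 0.25)]
flag S [([431, -274, 54], 0.56)]
roller T [([588, -253, 76], 0.71)]
roller S [([586, -253, 73], 0.69)]
pivot T [([574, -372, 76], 0.74)]
pivot S [([576, -376, 73], 0.66)]
tray T [([502, 23, 1], 0.85), ([438, -270, 54], 0.33)]
tray S [([501, 29, 0], 0.88), ([680, 424, -1], 0.51), ([724, 248, 2], 0.18)]
offcut T [([452, -31, 17], 0.85), ([542, 85, 5], 0.62), ([704, 57, 3], 0.59)]
offcut S [([446, -32, 24], 0.91)]
bin_in T [([704, 57, 8], 0.88), ([434, 272, 10], 0.61), ([450, -34, 20], 0.31)]
bin_in S [([702, 57, 6], 0.68)]
pocket0 T [([540, -28, 10], 0.84), ([451, 83, 3], 0.71), ([328, -378, 3], 0.7), ([456, -36, 5], 0.62),
[... 1141 characters left out ...]
617), 2.885658025741577) 0.88 [ 60.4 143.8  75.4]
rect ((429.59405517578125, 271.8247375488281), (91.66557312011719, 51.462562561035156), 76.95166015625) 0.84 [153.4 116.9  79. ]
rect ((314.9334411621094, 357.0682373046875), (91.35297393798828, 52.793209075927734), 48.11017608642578) 0.82 [ 67.4 154.2  82.5]
rect ((609.9992065429688, 589.7471313476562), (56.643150329589844, 96.5162124633789), 7.362205505371094) 0.76 [194.6 121.8 142.3]
rect ((573.2183837890625, 395.58123779296875), (96.3805923461914, 55.362831115722656), 78.86956787109375) 0.75 [145.9 112.5  76.7]
rect ((562.843017578125, 264.5393981933594), (56.98066329956055, 95.08480072021484), 3.2501869201660156) 0.61 [148.2 114.9  79.3]
```

View pics/t0.png

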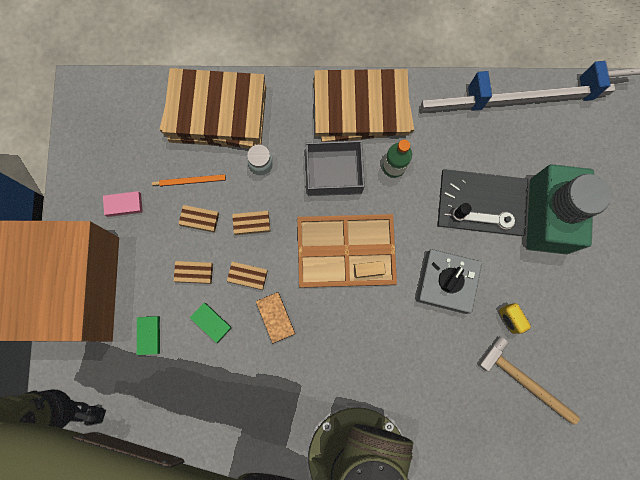

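View pics/s0.png

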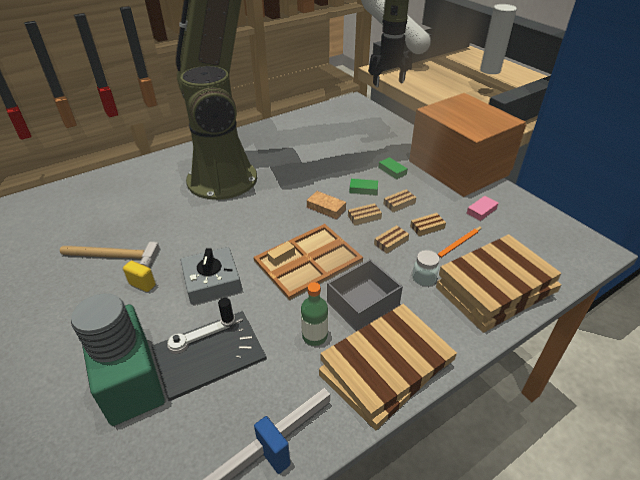

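Both views show four striped blanks (top view at px 198,218; 251,222; 192,272; 247,275), two green and one pink look-alikes. The offcut is in the near-right pocket (370,269). The dial pointer is at (462,268), the stop bar at (435,265) and the square tab at (472,274), so the dial is at 1.4 and the tab marks 2.1.

```bash
python3 - <<'E'
from h import *
np.set_printoptions(precision=3,suppress=True)
s=bot.sense(); print(s['eef_rot'])
T=grab_frame('top')
for n,z in (('tray',16),('offcut',36),('selector',50),('dial_hub',80)):
    d=outline_of(n,T)[0]; r,b=rect(T,d['mask'],z); print(n,d['p'],np.round(r[0],1),np.round(r[1],1),round(r[2],1),b.round(0).tolist())
print(T['rvec'],T['tvec'])
import cv2
c=cv2.resize(T['pixels'][230:330,400:500],(600,600),interpolation=cv2.INTER_CUBIC)[:,:,::-1]
cv2.imwrite('pics/dial.png',c)
print(proj(T,[[418,-226,50],[418,-226,92]]))
E
```

```text
[[-0.97   0.242 -0.   ]
 [ 0.242  0.97  -0.   ]
 [ 0.    -0.    -1.   ]]
tray 0.91 [495.1  25.7] [183.4 245.2] 1.9 [[400.0, 145.0], [407.0, -100.0], [591.0, -94.0], [583.0, 151.0]]
offcut 0.88 [445.8 -28.8] [37.  74.4] 4.1 [[425.0, 7.0], [430.0, -67.0], [467.0, -65.0], [462.0, 10.0]]
selector 0.9 [ 416.  -219.7] [135.7 135.2] 76.0 [[334.0, -269.0], [465.0, -302.0], [498.0, -170.0], [367.0, -138.0]]
dial_hub 0.58 [ 414.2 -219.5] [60.5 62.8] 5.1 [[381.0, -191.0], [387.0, -253.0], [447.0, -248.0], [442.0, -186.0]]
[ 2.135 -2.124  0.191] [ 112.585  520.045 1394.581]
[[451.41  280.145]
 [455.671 278.244]]
```

Emit:
arm_command --gripper '[1,1,1,1,1,1,1,1]' --travel '[[-1,0,0],[-1,0,0],[-1,0,0],[-1,0,0],[-1,0,0],[-1,0,0],[-1,0,0],[-1,0,0]]' --angular '[[0,0,-1],[0,0,-1],[0,0,-1],[0,0,0],[0,0,0],[0,0,0],[0,0,0],[0,0,0]]'

```text
time: 2.67
tcp_pos: [305.3, 568.0, 231.3]
eef_rot: [[-0.999, 0.035, -0.0], [0.035, 0.999, 0.0], [0.0, 0.0, -1.0]]
wrist_force: [0.0, 0.3, 0.2]
opening: 1.001
grasp_force: 0.0
```

```bash
python3 -c "
from h import *
s=bot.sense(); print(s['joint_positions'],s['eef_rot'],s['tcp_pos'])"
```

```text
[1.07756079e+00 3.99785513e-01 7.48056180e-02 1.24580138e+00
 4.07453764e-05 1.11297503e+00] [[-9.99372981e-01  3.54068467e-02 -2.87640693e-05]
 [ 3.54068457e-02  9.99372981e-01  3.25460056e-05]
 [ 2.98983851e-05  3.15071537e-05 -9.99999999e-01]] [305.32673385 568.02388838 231.28781391]
```

View pics/dial.png

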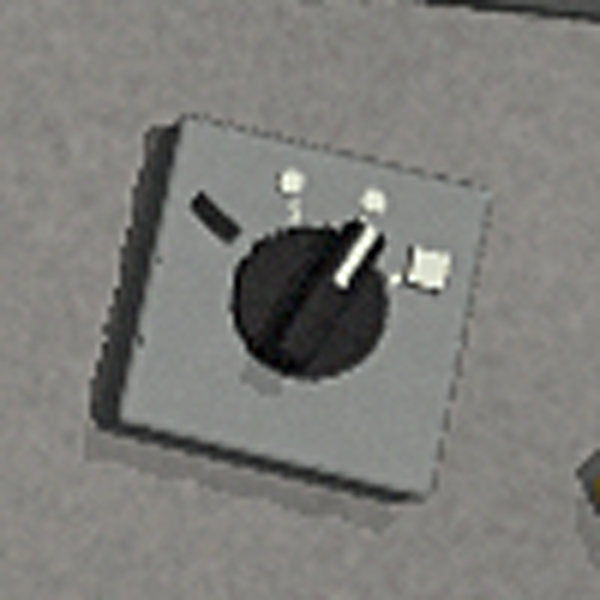

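The dial crop shows the box centre at about px (451.0,280.8), i.e. world (416,-225). The box yaw is about -13°, the stop bar is upper left at (215,215), and the square tab at (430,270) is the last position. Now over to the dial.

Emit:
arm_command --gripper '[1,1,1,1,1,1,1,1]' --travel '[[-0.37,-0.98,0],[-0.37,-0.98,0],[-0.37,-0.98,0],[-0.37,-0.98,0],[-0.37,-0.98,0],[-0.37,-0.98,0],[-0.37,-0.98,0],[-0.37,-0.98,0]]' --angular '[[0,0,0],[0,0,0],[0,0,0],[0,0,0],[0,0,0],[0,0,0],[0,0,0],[0,0,0]]'

```text
time: 3.33
tcp_pos: [358.2, 408.4, 231.4]
eef_rot: [[-0.999, 0.035, 0.0], [0.035, 0.999, 0.0], [-0.0, 0.0, -1.0]]
wrist_force: [0.1, -0.7, 0.5]
opening: 0.997
grasp_force: 0.0
```

Emit:
arm_command --gripper '[1,1,1,1,1,1,1,1]' --travel '[[-0.37,-0.98,0],[-0.37,-0.98,0],[-0.37,-0.98,0],[-0.37,-0.98,0],[-0.37,-0.98,0],[-0.37,-0.98,0],[-0.37,-0.98,0],[-0.37,-0.98,0]]' --angular '[[0,0,0],[0,0,0],[0,0,0],[0,0,0],[0,0,0],[0,0,0],[0,0,0],[0,0,0]]'

```text
time: 4.0
tcp_pos: [411.8, 249.6, 231.4]
eef_rot: [[-0.999, 0.035, 0.0], [0.035, 0.999, 0.0], [-0.0, 0.0, -1.0]]
wrist_force: [0.6, 0.0, -0.4]
opening: 1.0
grasp_force: 0.0
```

Emit:
arm_command --gripper '[1,1,1,1,1,1,1,1]' --travel '[[-0.37,-0.98,0],[-0.37,-0.98,0],[-0.37,-0.98,0],[-0.37,-0.98,0],[0,-1,0],[0,-1,0],[0,-1,0],[0,-1,0]]' --angular '[[0,0,0],[0,0,0],[0,0,0],[0,0,0],[0,0,0],[0,0,0],[0,0,0],[0,0,0]]'

```text
time: 4.67
tcp_pos: [435.5, 90.3, 231.4]
eef_rot: [[-0.999, 0.035, 0.0], [0.035, 0.999, 0.0], [-0.0, 0.0, -1.0]]
wrist_force: [0.8, -0.1, -0.2]
opening: 1.001
grasp_force: 0.0
```

Emit:
arm_command --gripper '[1,1,1,1,1,1,1,1]' --travel '[[0,-1,0],[0,-1,0],[0,-1,0],[0,-1,0],[0,-1,0],[0,-1,0],[0,-1,0],[0,-1,0]]' --angular '[[0,0,0],[0,0,0],[0,0,0],[0,0,0],[0,0,0],[0,0,0],[0,0,0],[0,0,0]]'

```text
time: 5.33
tcp_pos: [429.8, -69.7, 231.5]
eef_rot: [[-0.999, 0.035, 0.0], [0.035, 0.999, -0.0], [-0.0, -0.0, -1.0]]
wrist_force: [-0.1, -0.4, -0.6]
opening: 1.001
grasp_force: 0.0
```

Emit:
arm_command --gripper '[1,1,1,1,1,1,1,1]' --travel '[[0,-1,0],[0,-1,0],[0,-1,0],[0,-1,0],[0,-1,0],[0,-1,0],[0,-1,0],[0,0,0]]' --angular '[[0,0,0],[0,0,0],[0,0,0],[0,0,0],[0,0,0],[0,0,0],[0,0,0],[0,0,0]]'

```text
time: 6.0
tcp_pos: [425.0, -211.4, 231.4]
eef_rot: [[-0.999, 0.038, 0.0], [0.038, 0.999, -0.002], [-0.0, -0.002, -1.0]]
wrist_force: [1.1, -0.5, 0.1]
opening: 1.002
grasp_force: 0.0
```

Emit:
arm_command --gripper '[1,1,1,1,1,1,1,1]' --travel '[[0,0,0.7],[0,0,0.7],[0,0,0.7],[0,0,0.7],[0,0,0.7],[0,0,0.7],[0,0,0.7],[0,0,0.7]]' --angular '[[0,0,1],[0,0,1],[0,0,1],[0,0,1],[0,0,1],[0,0,1],[0,0,1],[0,0,0.8]]'

```text
time: 6.67
tcp_pos: [425.0, -208.0, 118.8]
eef_rot: [[-0.835, 0.55, 0.0], [0.55, 0.835, 0.0], [-0.0, 0.0, -1.0]]
wrist_force: [0.0, -0.4, 0.1]
opening: 1.0
grasp_force: 0.0
```

```bash
cat >> h.py <<'E'
def goto(x,y,z,psi=None):
    "print shift in tool-axis units of 20 mm (before turning), and turn in units of 4 deg"
    s=bot.sense(); R=np.array(s['eef_rot']); p=np.array(s['tcp_pos'])
    v=R.T@(np.array([x,y,z])-p)/20
    a=np.degrees(np.arctan2(R[1,1],R[0,1]))
    print('at',p.round(1),'psi',a.round(1),'travel',v.round(2),'turn',None if psi is None else round(-((psi-a+180)%360-180)/4,2))
E
python3 -c "
from h import *
goto(416.5,-225,63,56.7)"
```

```text
at [ 425.  -208.   118.8] psi 56.6 travel [-0.11 -0.94  2.79] turn -0.02
```

Emit:
arm_command --gripper '[1,1,1,1,1,1,0.1,0.1]' --travel '[[-0.11,-0.94,0],[0,0,0.5],[0,0,0.8],[0,0,0.8],[0,0,0.6],[0,0,0],[0,0,0],[0,0,0]]' --angular '[[0,0,0],[0,0,0],[0,0,0],[0,0,0],[0,0,0],[0,0,0],[0,0,0],[0,0,0]]'

```text
time: 7.33
tcp_pos: [417.0, -225.5, 65.9]
eef_rot: [[-0.837, 0.548, 0.001], [0.548, 0.837, -0.0], [-0.001, 0.0, -1.0]]
wrist_force: [-0.3, -1.0, 0.6]
opening: 0.748
grasp_force: 0.0
```

Emit:
arm_command --gripper '[0,0,0,0,0,0,0,0]' --travel '[[0,0,0],[0,0,0],[0,0,0],[0,0,0],[0,0,0],[0,0,0],[0,0,0],[0,0,0]]' --angular '[[0,0,0],[0,0,0],[0,0,0],[0,0,0],[0,0,0],[0,0,0],[0,0,0],[0,0,0]]'

```text
time: 8.0
tcp_pos: [417.8, -224.3, 66.2]
eef_rot: [[-0.837, 0.547, 0.003], [0.547, 0.837, 0.003], [-0.001, 0.004, -1.0]]
wrist_force: [1.1, 6.3, 7.1]
opening: 0.176
grasp_force: 59.2
```

Emit:
arm_command --gripper '[0,0,0,0,0,0,0,0]' --travel '[[0,0,0],[0,0,0],[0,0,0],[0,0,0],[0,0,0],[0,0,0],[0,0,0],[0,0,0]]' --angular '[[0,0,-1],[0,0,-1],[0,0,0],[0,0,0],[0,0,0],[0,0,0],[0,0,0],[0,0,0]]'

```text
time: 8.67
tcp_pos: [417.7, -224.6, 66.2]
eef_rot: [[-0.905, 0.426, 0.003], [0.426, 0.905, 0.002], [-0.002, 0.003, -1.0]]
wrist_force: [0.8, 5.7, 5.1]
opening: 0.176
grasp_force: 59.4
```

Emit:
arm_command --gripper '[0,0,0,0,0,0,0,0]' --travel '[[0,0,0],[0,0,0],[0,0,0],[0,0,0],[0,0,0],[0,0,0],[0,0,0],[0,0,0]]' --angular '[[0,0,-1],[0,0,-1],[0,0,-1],[0,0,-1],[0,0,-1],[0,0,-1],[0,0,-1],[0,0,-1]]'

```text
time: 9.33
tcp_pos: [417.5, -225.8, 66.2]
eef_rot: [[-0.993, -0.121, 0.002], [-0.121, 0.993, -0.0], [-0.002, -0.001, -1.0]]
wrist_force: [0.6, 1.1, 5.0]
opening: 0.175
grasp_force: 59.1
```

Emit:
arm_command --gripper '[0,0,0,0,0,0,0,0]' --travel '[[0,0,0],[0,0,0],[0,0,0],[0,0,0],[0,0,0],[0,0,0],[0,0,0],[0,0,0]]' --angular '[[0,0,-1],[0,0,-1],[0,0,-1],[0,0,-1],[0,0,-1],[0,0,-1],[0,0,-1],[0,0,-1]]'

```text
time: 10.0
tcp_pos: [418.0, -226.8, 66.2]
eef_rot: [[-0.777, -0.629, 0.003], [-0.629, 0.777, -0.002], [-0.001, -0.004, -1.0]]
wrist_force: [2.8, -3.6, 0.4]
opening: 0.178
grasp_force: 58.7
```

Emit:
arm_command --gripper '[0,0,0,0,1,1,1,1]' --travel '[[0,0,0],[0,0,0],[0,0,0],[0,0,0],[0,0,0],[0,0,0],[0,0,0],[0,0,0]]' --angular '[[0,0,-1],[0,0,-1],[0,0,0],[0,0,0],[0,0,0],[0,0,0],[0,0,0],[0,0,0]]'

```text
time: 10.67
tcp_pos: [415.9, -225.1, 65.0]
eef_rot: [[-0.685, -0.728, -0.001], [-0.728, 0.685, 0.001], [0.0, 0.001, -1.0]]
wrist_force: [0.3, 0.4, -0.1]
opening: 0.737
grasp_force: 0.0
```

Emit:
arm_command --gripper '[1,1,1,1,1,1,1,1]' --travel '[[0,0,0],[0,0,-1],[0,0,-1],[0,0,-1],[0,0,-1],[0,0,-1],[0,0,-1],[0,0,-1]]' --angular '[[0,0,0],[0,0,0],[0,0,0],[0,0,0],[0,0,0],[0,0,0],[0,0,0],[0,0,0]]'

```text
time: 11.33
tcp_pos: [416.1, -225.3, 206.2]
eef_rot: [[-0.685, -0.728, -0.0], [-0.728, 0.685, 0.0], [0.0, 0.0, -1.0]]
wrist_force: [-0.4, -0.3, -0.3]
opening: 1.003
grasp_force: 0.0
```

```bash
python3 -c "
from h import *
S=grab_frame('scene');T=grab_frame('top')
for f in (S,T):
  for n in ('dial_tip','dial_hub'): print(n,[(np.round(d['at']),round(d['p'],2)) for d in tip_of(n,f)][:2])
goto(452.7,-29,120,181.8)"
```

```text
dial_tip [(array([ 454., -188.,   54.]), 0.98)]
dial_hub [(array([ 417., -229.,   81.]), 0.96)]
dial_tip [(array([ 454., -190.,   55.]), 0.93), (array([432., 274.,  12.]), 0.44)]
dial_hub [(array([ 418., -226.,   79.]), 0.55)]
at [ 415.8 -225.1  204.2] psi 136.8 travel [-8.41  5.36  4.21] turn -11.26
```

Emit:
arm_command --gripper '[1,1,1,1,1,1,1,1]' --travel '[[-1,0.67,0],[-1,0.67,0],[-1,0.67,0],[-1,0.67,0],[-1,0.67,0],[-1,0.67,0],[-1,0.67,0],[-1,0.67,0]]' --angular '[[0,0,0],[0,0,0],[0,0,0],[0,0,0],[0,0,0],[0,0,0],[0,0,0],[0,0,0]]'

```text
time: 12.3
tcp_pos: [447.1, -34.3, 204.0]
eef_rot: [[-0.685, -0.729, -0.002], [-0.729, 0.685, 0.0], [0.001, 0.002, -1.0]]
wrist_force: [-0.9, 0.2, -0.1]
opening: 1.003
grasp_force: 0.0
```

Emit:
arm_command --gripper '[1,1,1,1,1,1,1,1]' --travel '[[-0.4,0,0],[0,0,0.5],[0,0,0.5],[0,0,0.5],[0,0,0.5],[0,0,0.5],[0,0,0.5],[0,0,0.5]]' --angular '[[0,0,-1],[0,0,-1],[0,0,-1],[0,0,-1],[0,0,-1],[0,0,-1],[0,0,-1],[0,0,-1]]'

```text
time: 12.97
tcp_pos: [452.2, -29.6, 133.5]
eef_rot: [[-0.191, -0.982, -0.002], [-0.982, 0.191, 0.0], [0.0, 0.002, -1.0]]
wrist_force: [-0.7, 0.7, 0.1]
opening: 1.005
grasp_force: 0.0
```

Emit:
arm_command --gripper '[1,1,1,1,1]' --travel '[[0,0,0],[0,0,0],[0,0,0],[0,0,0],[0,0,0]]' --angular '[[0,0,-1],[0,0,-1],[0,0,-1],[0,0,-0.8],[0,0,0]]'

```text
time: 13.38
tcp_pos: [452.3, -29.6, 134.0]
eef_rot: [[0.071, -0.998, -0.002], [-0.998, -0.071, 0.0], [-0.0, 0.002, -1.0]]
wrist_force: [-0.2, -0.4, 0.3]
opening: 1.002
grasp_force: 0.0
```

```bash
python3 -c "
from h import *
goto(449,-30,18,184)
S=grab_frame('scene');print([(np.round(d['at']),round(d['p'],2)) for d in tip_of('offcut',S)][:2])"
```

```text
at [452.3 -29.6 134. ] psi -176.0 travel [0.01 0.15 5.8 ] turn 0.01
[(array([445., -36.,  22.]), 0.67)]
```

Emit:
arm_command --gripper '[1,1,1,1,1,1,1,1]' --travel '[[0,0.15,1],[0,0,1],[0,0,1],[0,0,1],[0,0,1],[0,0,0.5],[0,0,0.3],[0,0,0]]' --angular '[[0,0,0],[0,0,0],[0,0,0],[0,0,0],[0,0,0],[0,0,0],[0,0,0],[0,0,0]]'

```text
time: 14.15
tcp_pos: [449.4, -29.9, 18.3]
eef_rot: [[0.069, -0.998, -0.002], [-0.998, -0.069, 0.0], [-0.0, 0.002, -1.0]]
wrist_force: [-0.6, 0.1, 0.1]
opening: 0.998
grasp_force: 0.0
```

Emit:
arm_command --gripper '[0,0,0,0,0,0,0,0]' --travel '[[0,0,0],[0,0,0],[0,0,0],[0,0,0],[0,0,0],[0,0,0],[0,0,0],[0,0,0]]' --angular '[[0,0,0],[0,0,0],[0,0,0],[0,0,0],[0,0,0],[0,0,0],[0,0,0],[0,0,0]]'

```text
time: 14.82
tcp_pos: [451.4, -30.0, 20.4]
eef_rot: [[0.069, -0.998, 0.002], [-0.998, -0.069, -0.0], [0.0, -0.002, -1.0]]
wrist_force: [-1.3, 0.3, 6.4]
opening: 0.36
grasp_force: 59.4
```

Emit:
arm_command --gripper '[0,0,0,0,0,0,0,0]' --travel '[[0,0,0],[0,0,-0.3],[0,0,-0.5],[0,0,-1],[0,0,-1],[0,0,-1],[0,0,-1],[0,0,-1]]' --angular '[[0,0,0],[0,0,0],[0,0,0],[0,0,0],[0,0,0],[0,0,0],[0,0,0],[0,0,0]]'

```text
time: 15.48
tcp_pos: [450.3, -29.9, 137.2]
eef_rot: [[0.069, -0.998, 0.001], [-0.998, -0.069, -0.0], [0.0, -0.001, -1.0]]
wrist_force: [-0.3, -0.2, -0.2]
opening: 0.363
grasp_force: 39.5
```

```bash
python3 -c "
from h import *
goto(703,57,135,180)"
```

```text
at [450.3 -29.9 137.2] psi -176.0 travel [ -3.46 -12.9    0.12] turn 0.99
```

Emit:
arm_command --gripper '[0,0,0,0,0,0,0,0]' --travel '[[-0.27,-1,0],[-0.27,-1,0],[-0.27,-1,0],[-0.27,-1,0],[-0.27,-1,0],[-0.27,-1,0],[-0.27,-1,0],[-0.27,-1,0]]' --angular '[[0,0,0],[0,0,0],[0,0,0],[0,0,0],[0,0,0],[0,0,0],[0,0,0],[0,0,0]]'

```text
time: 16.15
tcp_pos: [607.9, 24.7, 136.2]
eef_rot: [[0.069, -0.998, 0.0], [-0.998, -0.069, -0.0], [0.0, -0.0, -1.0]]
wrist_force: [0.3, 0.1, 0.3]
opening: 0.356
grasp_force: 64.3
```

Emit:
arm_command --gripper '[0,0,0,0,0,0,0]' --travel '[[-0.27,-1,0],[-0.27,-1,0],[-0.27,-1,0],[-0.27,-1,0],[-0.27,-0.9,0],[0,0,0],[0,0,0]]' --angular '[[0,0,1],[0,0,0],[0,0,0],[0,0,0],[0,0,0],[0,0,0],[0,0,0]]'

```text
time: 16.73
tcp_pos: [704.9, 52.8, 135.5]
eef_rot: [[-0.0, -1.0, -0.0], [-1.0, 0.0, -0.0], [0.0, 0.0, -1.0]]
wrist_force: [-0.4, -0.5, -0.0]
opening: 0.356
grasp_force: 64.4
```

```bash
python3 -c "
from h import *
goto(703,57,50,180)
s=bot.sense();print(s['opening'],s['grasp_force'])
for c in('scene','top'):
  S=grab_frame(c);print([(np.round(d['at']),round(d['p'],2)) for n in ('offcut','bin_in') for d in tip_of(n,S)])"
```

```text
at [704.9  52.8 135.5] psi 180.0 travel [-0.21  0.1   4.28] turn -0.0
0.3564714649041798 64.37929630279541
[(array([703.,  47., 137.]), 0.84), (array([442., 403.,  10.]), 0.63), (array([703.,  58.,   6.]), 0.55)]
[(array([705.,  57.,   6.]), 0.89)]
```

Emit:
arm_command --gripper '[0,0,0,0,0,0.65,0.65,0.65]' --travel '[[-0.2,0.1,0.9],[0,0,1],[0,0,1],[0,0,1],[0,0,0.4],[0,0,0],[0,0,0],[0,0,0]]' --angular '[[0,0,0],[0,0,0],[0,0,0],[0,0,0],[0,0,0],[0,0,0],[0,0,0],[0,0,0]]'

```text
time: 17.7
tcp_pos: [703.7, 56.6, 51.0]
eef_rot: [[-0.001, -1.0, 0.002], [-1.0, 0.001, 0.0], [-0.0, -0.002, -1.0]]
wrist_force: [0.6, -0.7, 0.9]
opening: 0.647
grasp_force: 0.0
```

Emit:
arm_command --gripper '[0.65,0.65,0.65,0.65,0.65,0.65,1,1]' --travel '[[0,0,0],[0,0,-1],[0,0,-1],[0,0,-1],[0,0,-1],[0,0,-0.5],[-0.5,0.5,0],[-1,1,0]]' --angular '[[0,0,0],[0,0,0],[0,0,0],[0,0,0],[0,0,0],[0,0,0],[0,0,0],[0,0,0]]'

```text
time: 18.37
tcp_pos: [675.3, 85.1, 141.1]
eef_rot: [[-0.004, -1.0, 0.005], [-1.0, 0.004, -0.0], [0.0, -0.005, -1.0]]
wrist_force: [-0.8, 0.7, -0.8]
opening: 0.908
grasp_force: 0.0
```

Emit:
arm_command --gripper '[1,1,1,1,1,1,1,1]' --travel '[[-0.78,1,0],[-0.78,1,0],[-0.78,1,0],[-0.78,1,0],[-0.78,1,0],[-0.78,1,0],[-0.78,1,0],[-0.78,1,0]]' --angular '[[0,0,0],[0,0,0],[0,0,0],[0,0,0],[0,0,0],[0,0,0],[0,0,0],[0,0,0]]'

```text
time: 19.03
tcp_pos: [512.0, 212.3, 139.8]
eef_rot: [[-0.001, -1.0, 0.001], [-1.0, 0.001, 0.0], [-0.0, -0.001, -1.0]]
wrist_force: [1.0, 0.5, 0.2]
opening: 1.001
grasp_force: 0.0
```

```bash
cat >> h.py <<'E'
def blanks(f,z=24):
    for d in outline_of('blank0',f):
        if d['p']<.2: continue
        col=f['pixels'][d['mask']].mean(0); r,b=rect(f,d['mask'],z)
        if col[0]<110 or col[2]>110: continue
        a=r[2] if r[1][0]<r[1][1] else r[2]+90   # closing direction (short side)
        print('blank',np.round(r[0],1),np.round(r[1],0),'psi',round((a+90)%180+90,1),round(d['p'],2))
    print('tips',[(np.round(d['at']).astype(int).tolist(),round(d['p'],2)) for d in tip_of('blank0',f)])
E
python3 -c "
from h import *
S=grab_frame('scene');T=grab_frame('top');save(T,'t1.png')
for f in (S,T):
  print([(np.round(d['at']),round(d['p'],2)) for d in tip_of('offcut',f)])
  blanks(f)
goto(430,271,130,167)
"
```

```text
[(array([696.,  52.,  23.]), 0.68)]
blank [453.1 392.9] [113.  80.] psi 176.8 0.79
blank [589.2 387.1] [110.  72.] psi 171.9 0.7
blank [445.7 263.6] [99. 74.] psi 166.5 0.56
tips [([612, 590, 6], 0.94), ([577, 397, 10], 0.86), ([433, 269, 11], 0.79), ([316, 357, 12], 0.6), ([440, 405, 14], 0.55), ([563, 268, 12], 0.55), ([281, 510, 13], 0.53)]
[(array([699.,  54.,  18.]), 0.71), (array([575., 393.,   6.]), 0.3)]
blank [437.6 404.9] [94. 52.] psi 178.2 0.69
blank [573.3 397. ] [94. 54.] psi 167.2 0.61
blank [435.8 298.6] [37. 51.] psi 257.8 0.55
tips [([618, 594, 16], 0.93), ([437, 407, 11], 0.9), ([580, 395, 6], 0.76), ([287, 509, 9], 0.71), ([315, 359, 14], 0.61), ([431, 273, 13], 0.51)]
at [513.6 211.  139.4] psi 179.9 travel [-2.99  4.19  0.47] turn 3.23
```

View pics/t1.png

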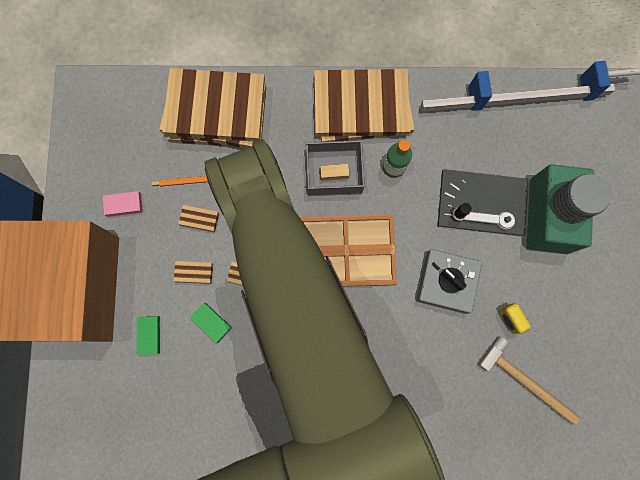

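Offcut lies in the bin (335,171), and the dial pointer is on stop (432,265). First blank next.

Emit:
arm_command --gripper '[1,1,1,1,1,1,1,1]' --travel '[[-0.6,0.83,0],[-0.6,0.83,0],[-0.6,0.83,0],[-0.6,0.83,0],[-0.62,0.83,0],[0,0,0.5],[0,0,1],[0,0,1]]' --angular '[[0,0,0],[0,0,0],[0,0,0],[0,0,0],[0,0,0.8],[0,0,0.8],[0,0,0.8],[0,0,0.85]]'

```text
time: 20.1
tcp_pos: [431.0, 272.4, 89.6]
eef_rot: [[-0.228, -0.974, 0.002], [-0.974, 0.228, 0.001], [-0.002, -0.002, -1.0]]
wrist_force: [0.1, 0.4, -0.0]
opening: 1.001
grasp_force: 0.0
```

Emit:
arm_command --gripper '[1,1,1,1,1,1]' --travel '[[0,0,1],[0,0,1],[0,0,1],[0,0,0.6],[0,0,0.37],[0,0,0]]' --angular '[[0,0,0],[0,0,0],[0,0,0],[0,0,0],[0,0,0],[0,0,0]]'

```text
time: 20.6
tcp_pos: [429.2, 270.9, 8.4]
eef_rot: [[-0.226, -0.974, -0.002], [-0.974, 0.226, -0.001], [0.002, 0.002, -1.0]]
wrist_force: [-0.1, 0.1, -0.0]
opening: 1.004
grasp_force: 0.0
```

Emit:
arm_command --gripper '[0,0,0,0,0,0,0]' --travel '[[0,0,0],[0,0,0],[0,0,0],[0,0,0],[0,0,0],[0,0,0],[0,0,0]]' --angular '[[0,0,0],[0,0,0],[0,0,0],[0,0,0],[0,0,0],[0,0,0],[0,0,0]]'

```text
time: 21.18
tcp_pos: [431.0, 272.5, 11.4]
eef_rot: [[-0.225, -0.974, 0.002], [-0.974, 0.225, 0.001], [-0.002, -0.002, -1.0]]
wrist_force: [-0.7, -0.4, 4.6]
opening: 0.568
grasp_force: 62.5
```

```bash
python3 -c "
from h import *
goto(430.5,271.5,10,167)
goto(451.7,82.6,70,181.8)
"
```

```text
at [431.  272.5  11.4] psi 167.0 travel [0.06 0.01 0.07] turn -0.01
at [431.  272.5  11.4] psi 167.0 travel [ 9.01 -3.16 -2.94] turn -3.71
```

Emit:
arm_command --gripper '[0,0,0,0,0,0,0,0]' --travel '[[0,0,-0.5],[0,0,-1],[0,0,-1],[0,0,-0.5],[0.9,-0.32,0],[0.9,-0.32,0],[0.9,-0.32,0],[0.9,-0.32,0]]' --angular '[[0,0,0],[0,0,0],[0,0,0],[0,0,0],[0,0,0],[0,0,0],[0,0,0],[0,0,0]]'

```text
time: 21.85
tcp_pos: [438.6, 195.4, 70.5]
eef_rot: [[-0.225, -0.974, 0.001], [-0.974, 0.225, 0.0], [-0.0, -0.001, -1.0]]
wrist_force: [-0.7, -0.0, -0.5]
opening: 0.564
grasp_force: 62.3
```

Emit:
arm_command --gripper '[0,0,0,0,0,0,0,0]' --travel '[[0.9,-0.32,0],[0.9,-0.32,0],[0.9,-0.32,0],[0.9,-0.32,0],[0.9,-0.32,0],[0.9,-0.32,0],[0,0,0],[0,0,0]]' --angular '[[0,0,0],[0,0,0],[0,0,0],[0,0,0],[0,0,0],[0,0,-1],[0,0,-1],[0,0,-1]]'

```text
time: 22.52
tcp_pos: [451.7, 81.1, 70.4]
eef_rot: [[-0.017, -1.0, 0.001], [-1.0, 0.017, 0.0], [-0.0, -0.001, -1.0]]
wrist_force: [0.2, 0.7, -0.4]
opening: 0.566
grasp_force: 62.2
```

Emit:
arm_command --gripper '[0,0,0]' --travel '[[0,0,0],[0,0,0],[0,0,0]]' --angular '[[0,0,-0.71],[0,0,0],[0,0,0]]'

```text
time: 22.77
tcp_pos: [451.6, 82.2, 70.2]
eef_rot: [[0.03, -1.0, 0.0], [-1.0, -0.03, 0.0], [-0.0, -0.0, -1.0]]
wrist_force: [0.7, -0.1, -1.1]
opening: 0.563
grasp_force: 62.2
```

```bash
python3 -c "
from h import *
goto(451.7,82.6,17.5,181.8)
S=grab_frame('scene');save(S,'s2.png')
for n in ('blank0','pocket0'):print([(np.round(d['at']),round(d['p'],2)) for d in tip_of(n,S)])
"
```

```text
at [451.6  82.2  70.2] psi -178.3 travel [-0.02 -0.    2.64] turn -0.02
[(array([440., 405.,  10.]), 0.96), (array([452.,  83.,  72.]), 0.8), (array([565., 268.,  14.]), 0.76), (array([282., 513.,  11.]), 0.69), (array([578., 396.,  13.]), 0.67), (array([314., 357.,   7.]), 0.63), (array([612., 591.,   8.]), 0.6), (array([ 416., -227.,   79.]), 0.23)]
[(array([538.,  85.,   4.]), 0.79), (array([454., -34.,   8.]), 0.75), (array([453.,  82.,   4.]), 0.75), (array([544., -35.,   4.]), 0.63)]
```

View pics/s2.png

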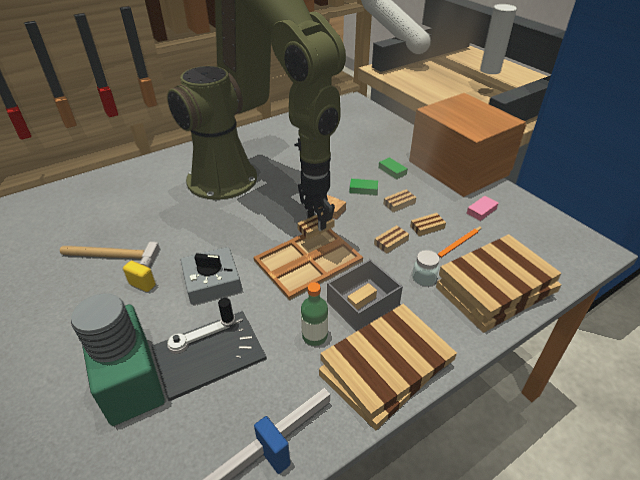

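Emit:
arm_command --gripper '[0,0,0,0,0.75,0.75,0.75,0.75]' --travel '[[0,0,1],[0,0,1],[0,0,0.6],[0,0,0],[0,0,0],[0,0,0],[0,0,-0.3],[0,0,-1]]' --angular '[[0,0,0],[0,0,0],[0,0,0],[0,0,0],[0,0,0],[0,0,0],[0,0,0],[0,0,0]]'

```text
time: 23.58
tcp_pos: [449.7, 81.8, 42.9]
eef_rot: [[0.032, -0.999, -0.004], [-1.0, -0.032, -0.001], [0.001, 0.004, -1.0]]
wrist_force: [-0.5, 0.6, -0.5]
opening: 0.752
grasp_force: 0.0
```

Emit:
arm_command --gripper '[0.75,0.75,0.75,1,1,1,1,1]' --travel '[[0,0,-1],[0,0,-1],[-1,0,0],[-1,0,0],[-1,0,0],[-1,0,0],[-1,0,0],[-1,0,0]]' --angular '[[0,0,0],[0,0,0],[0,0,0],[0,0,0],[0,0,0],[0,0,0],[0,0,0],[0,0,0]]'

```text
time: 24.25
tcp_pos: [448.0, 203.2, 85.1]
eef_rot: [[0.031, -1.0, 0.001], [-1.0, -0.031, 0.001], [-0.001, -0.001, -1.0]]
wrist_force: [0.5, 0.1, -0.7]
opening: 1.003
grasp_force: 0.0
```

Emit:
arm_command --gripper '[1,1,1,1,1,1,1,1]' --travel '[[-1,0,0],[-1,0,0],[-1,0,0],[-1,0,0],[-1,0,0],[-1,0,0],[-1,0,0],[-1,0,0]]' --angular '[[0,0,0],[0,0,0],[0,0,0],[0,0,0],[0,0,0],[0,0,0],[0,0,0],[0,0,0]]'

```text
time: 24.92
tcp_pos: [442.8, 363.3, 85.1]
eef_rot: [[0.032, -1.0, 0.001], [-1.0, -0.032, 0.001], [-0.001, -0.001, -1.0]]
wrist_force: [-0.5, -0.4, -0.1]
opening: 0.998
grasp_force: 0.0
```

```bash
python3 -c "
from h import *
S=grab_frame('scene');T=grab_frame('top')
for f in (S,T): blanks(f)
goto(438,405,9,177)
"
```

```text
blank [577.8 254.9] [ 68. 112.] psi 187.3 0.95
blank [458.3  77.8] [ 74. 104.] psi 180.2 0.69
blank [589.3 385.6] [111.  75.] psi 170.9 0.63
tips [([574, 396, 11], 0.88), ([566, 270, 11], 0.88), ([454, 77, 16], 0.72), ([314, 358, 11], 0.68), ([612, 592, 12], 0.68), ([281, 514, 12], 0.53)]
blank [572.7 396. ] [94. 52.] psi 169.6 0.91
blank [446.9  81.6] [55. 89.] psi 180.3 0.73
blank [564. 264.] [57. 93.] psi 186.4 0.7
tips [([283, 509, 8], 0.94), ([575, 395, 5], 0.86), ([568, 264, 13], 0.81), ([448, 84, 18], 0.76), ([616, 595, 13], 0.75)]
at [442.6 361.3  84.3] psi -178.2 travel [-2.19  0.16  3.76] turn 1.2
```

Emit:
arm_command --gripper '[1,1,1,1,1,1,1,1]' --travel '[[-1,0,0],[-1,0,0],[-0.19,0.16,0],[0,0,1],[0,0,1],[0,0,1],[0,0,0.5],[0,0,0.2]]' --angular '[[0,0,0],[0,0,0.5],[0,0,0.6],[0,0,0],[0,0,0],[0,0,0],[0,0,0],[0,0,0]]'

```text
time: 25.88
tcp_pos: [437.3, 404.0, 8.3]
eef_rot: [[-0.046, -0.999, -0.002], [-0.999, 0.046, -0.002], [0.002, 0.002, -1.0]]
wrist_force: [-0.3, -0.7, -0.9]
opening: 1.002
grasp_force: 0.0
```

Emit:
arm_command --gripper '[1,0,0,0,0,0,0,0]' --travel '[[0,0,0],[0,0,0],[0,0,0],[0,0,0],[0,0,0],[0,0,0],[0,0,0],[0,0,0]]' --angular '[[0,0,0],[0,0,0],[0,0,0],[0,0,0],[0,0,0],[0,0,0],[0,0,0],[0,0,0]]'

```text
time: 26.55
tcp_pos: [439.3, 406.7, 11.5]
eef_rot: [[-0.045, -0.999, 0.002], [-0.999, 0.045, 0.002], [-0.002, -0.002, -1.0]]
wrist_force: [0.4, -0.6, 5.7]
opening: 0.563
grasp_force: 62.6
```

```bash
python3 -c "
from h import *
goto(455.3,-33.4,75,181.8)
S=grab_frame('scene')
print('tips',[(np.round(d['at']).astype(int).tolist(),round(d['p'],2)) for d in tip_of('blank0',S)])
"
```

```text
at [439.3 406.7  11.5] psi 177.4 travel [21.94 -1.8  -3.21] turn -1.1
tips [([450, 79, 18], 0.93), ([315, 357, 13], 0.74), ([611, 590, 9], 0.68), ([566, 267, 14], 0.67), ([574, 395, 14], 0.65), ([441, 406, 11], 0.62), ([280, 509, 9], 0.41)]
```

Emit:
arm_command --gripper '[0,0,0,0,0,0,0,0]' --travel '[[0,0,-0.6],[0,0,-1],[0,0,-1],[0,0,-0.6],[1,-0.08,0],[1,-0.08,0],[1,-0.08,0],[1,-0.08,0]]' --angular '[[0,0,0],[0,0,0],[0,0,0],[0,0,0],[0,0,0],[0,0,0],[0,0,0],[0,0,0]]'

```text
time: 27.32
tcp_pos: [440.9, 324.9, 74.5]
eef_rot: [[-0.045, -0.999, 0.0], [-0.999, 0.045, 0.0], [-0.0, -0.0, -1.0]]
wrist_force: [0.4, 0.3, -0.4]
opening: 0.563
grasp_force: 62.2
```

Emit:
arm_command --gripper '[0,0,0,0,0,0,0,0]' --travel '[[1,-0.08,0],[1,-0.08,0],[1,-0.08,0],[1,-0.08,0],[1,-0.08,0],[1,-0.08,0],[1,-0.08,0],[1,-0.08,0]]' --angular '[[0,0,0],[0,0,0],[0,0,0],[0,0,0],[0,0,0],[0,0,0],[0,0,0],[0,0,0]]'

```text
time: 27.98
tcp_pos: [446.6, 164.3, 74.5]
eef_rot: [[-0.045, -0.999, 0.001], [-0.999, 0.045, 0.0], [-0.0, -0.001, -1.0]]
wrist_force: [0.3, 0.6, -0.5]
opening: 0.568
grasp_force: 62.2
```

Emit:
arm_command --gripper '[0,0,0,0,0,0,0,0]' --travel '[[1,-0.08,0],[1,-0.08,0],[1,-0.08,0],[1,-0.08,0],[1,-0.08,0],[1,-0.08,0],[1,-0.08,0],[1,-0.08,0]]' --angular '[[0,0,0],[0,0,0],[0,0,0],[0,0,0],[0,0,0],[0,0,0],[0,0,0],[0,0,0]]'

```text
time: 28.65
tcp_pos: [452.2, 3.8, 74.5]
eef_rot: [[-0.045, -0.999, 0.001], [-0.999, 0.045, 0.0], [-0.0, -0.001, -1.0]]
wrist_force: [0.9, -0.8, -0.7]
opening: 0.564
grasp_force: 62.2
```

Emit:
arm_command --gripper '[0,0,0,0,0]' --travel '[[1,-0.08,0],[0.95,-0.08,0],[0,0,0],[0,0,0],[0,0,0]]' --angular '[[0,0,-0.6],[0,0,-0.5],[0,0,0],[0,0,0],[0,0,0]]'

```text
time: 29.07
tcp_pos: [454.4, -34.0, 74.2]
eef_rot: [[0.031, -1.0, 0.0], [-1.0, -0.031, 0.0], [-0.0, -0.0, -1.0]]
wrist_force: [-0.7, 0.4, -1.8]
opening: 0.564
grasp_force: 62.2
```

```bash
python3 -c "
from h import *
goto(455.3,-33.4,17.5,181.8)
s=bot.sense();print(s['opening'],s['grasp_force'])
S=grab_frame('scene')
print('tips',[(np.round(d['at']).astype(int).tolist(),round(d['p'],2)) for d in tip_of('blank0',S)])
"
```

```text
at [454.4 -34.   74.2] psi -178.2 travel [-0.03 -0.05  2.83] turn -0.01
0.5643732436053993 62.17071890830994
tips [([457, -39, 74], 0.97), ([450, 80, 16], 0.95), ([281, 511, 8], 0.95), ([314, 357, 6], 0.89), ([615, 590, 9], 0.71), ([577, 396, 16], 0.68), ([566, 268, 11], 0.63)]
```

Emit:
arm_command --gripper '[0,0,0,0,0.75,0.75,0.75,0.75]' --travel '[[-0.1,0,1],[0,0,1],[0,0,0.8],[0,0,0],[0,0,0],[0,0,0],[0,0,-0.3],[0,0,-1]]' --angular '[[0,0,0],[0,0,0],[0,0,0],[0,0,0],[0,0,0],[0,0,0],[0,0,0],[0,0,0]]'

```text
time: 29.83
tcp_pos: [452.4, -32.0, 42.9]
eef_rot: [[0.032, -0.999, -0.004], [-0.999, -0.032, 0.0], [-0.0, 0.004, -1.0]]
wrist_force: [0.2, -0.1, -0.3]
opening: 0.751
grasp_force: 0.0
```

Emit:
arm_command --gripper '[0.75,0.75,0.75,1,1,1,1,1]' --travel '[[0,0,-1],[0,0,-1],[-0.98,-0.4,0],[-0.98,-0.4,0],[-0.98,-0.4,0],[-0.98,-0.4,0],[-0.98,-0.4,0],[-0.98,-0.4,0]]' --angular '[[0,0,0],[0,0,0],[0,0,0],[0,0,0],[0,0,0],[0,0,0],[0,0,0],[0,0,0]]'

```text
time: 30.5
tcp_pos: [499.2, 87.9, 85.2]
eef_rot: [[0.032, -0.999, 0.001], [-0.999, -0.032, 0.0], [-0.0, -0.001, -1.0]]
wrist_force: [-1.1, 0.4, 1.0]
opening: 1.001
grasp_force: 0.0
```

Emit:
arm_command --gripper '[1,1,1,1,1,1]' --travel '[[-0.98,-0.4,0],[-0.98,-0.4,0],[-0.98,-0.4,0],[-0.98,-0.4,0],[-0.98,-0.4,0],[0,0,0]]' --angular '[[0,0,0],[0,0,0],[0,0,0],[0,0,0],[0,0,0],[0,0,0]]'

```text
time: 31.0
tcp_pos: [537.4, 189.6, 85.4]
eef_rot: [[0.035, -0.999, 0.003], [-0.999, -0.035, 0.002], [-0.002, -0.003, -1.0]]
wrist_force: [0.3, 0.6, 0.8]
opening: 1.001
grasp_force: 0.0
```

```bash
python3 -c "
from h import *
S=grab_frame('scene');T=grab_frame('top')
for f in (S,T): blanks(f)
goto(565,266,9,185)
"
```

```text
blank [459.8  77.8] [ 67. 103.] psi 183.8 0.97
blank [461.4 -33.7] [ 76. 102.] psi 184.0 0.67
blank [587.4 385.4] [107.  73.] psi 168.0 0.6
blank [514.4  17.4] [188. 251.] psi 181.6 0.56
tips [([451, 80, 18], 0.79), ([612, 590, 10], 0.66), ([578, 396, 15], 0.64), ([455, -32, 19], 0.6)]
blank [451.2 -30.9] [52. 91.] psi 180.3 0.97
blank [572.4 396.5] [95. 52.] psi 168.3 0.81
blank [559.1 289.5] [57. 45.] psi 91.6 0.61
tips [([316, 359, 14], 0.87), ([612, 593, 14], 0.83), ([453, -33, 20], 0.82), ([285, 512, 9], 0.66), ([575, 397, 8], 0.63), ([570, 264, 13], 0.59)]
at [535.1 185.1  84.2] psi -178.2 travel [-4.   -1.62  3.76] turn -0.81
```

Emit:
arm_command --gripper '[1,1,1,1,1,1,1,1]' --travel '[[-1,-0.4,0],[-1,-0.4,0],[-1,-0.4,0],[-1,-0.4,0],[0,0,0.8],[0,0,1],[0,0,1],[0,0,0.7]]' --angular '[[0,0,0],[0,0,0],[0,0,0],[0,0,-0.4],[0,0,-0.4],[0,0,0],[0,0,0],[0,0,0]]'

```text
time: 31.97
tcp_pos: [564.0, 265.9, 12.4]
eef_rot: [[0.087, -0.996, -0.002], [-0.996, -0.087, -0.001], [0.001, 0.002, -1.0]]
wrist_force: [0.1, 0.3, 0.5]
opening: 1.0
grasp_force: 0.0
```

Emit:
arm_command --gripper '[1,1,0,0,0,0,0,0]' --travel '[[0,0,0.25],[0,0,0],[0,0,0],[0,0,0],[0,0,0],[0,0,0],[0,0,0],[0,0,0]]' --angular '[[0,0,0],[0,0,0],[0,0,0],[0,0,0],[0,0,0],[0,0,0],[0,0,0],[0,0,0]]'

```text
time: 32.63
tcp_pos: [566.2, 267.4, 10.6]
eef_rot: [[0.087, -0.996, 0.003], [-0.996, -0.087, 0.001], [-0.001, -0.003, -1.0]]
wrist_force: [-0.5, -0.9, 6.8]
opening: 0.567
grasp_force: 62.9
```

```bash
python3 -c "
from h import *
goto(541.7,85.4,75,181.8)
s=bot.sense();print(s['opening'],s['grasp_force'])
"
```

```text
at [566.2 267.4  10.6] psi -175.0 travel [ 8.96  2.   -3.23] turn 0.8
0.5665740554416099 62.947036027908325
```

Emit:
arm_command --gripper '[0,0,0,0,0,0,0,0]' --travel '[[0,0,-0.6],[0,0,-1],[0,0,-1],[0,0,-0.6],[0.9,0.2,0],[0.9,0.2,0],[0.9,0.2,0],[0.9,0.2,0]]' --angular '[[0,0,0],[0,0,0],[0,0,0],[0,0,0],[0,0,0],[0,0,0],[0,0,0],[0,0,0]]'

```text
time: 33.3
tcp_pos: [555.1, 193.2, 73.6]
eef_rot: [[0.088, -0.996, 0.0], [-0.996, -0.088, 0.0], [-0.0, -0.001, -1.0]]
wrist_force: [0.4, -1.1, -1.8]
opening: 0.567
grasp_force: 62.2
```

Emit:
arm_command --gripper '[0,0,0,0,0,0,0,0]' --travel '[[0.9,0.2,0],[0.9,0.2,0],[0.9,0.2,0],[0.9,0.2,0],[0.9,0.2,0],[0.86,0.2,0],[0,0,0],[0,0,0]]' --angular '[[0,0,0],[0,0,0],[0,0,0],[0,0,0],[0,0,0],[0,0,0.4],[0,0,0.4],[0,0,0]]'

```text
time: 33.97
tcp_pos: [540.6, 84.0, 73.4]
eef_rot: [[0.029, -1.0, 0.0], [-1.0, -0.029, 0.0], [-0.0, -0.0, -1.0]]
wrist_force: [0.0, 0.5, -0.6]
opening: 0.559
grasp_force: 62.2
```

```bash
python3 -c "
from h import *
goto(541.7,85.4,17.5,181.8)
s=bot.sense();print(s['opening'],s['grasp_force'])
for c in ('scene','top'):
  S=grab_frame(c)
  print('tips',[(np.round(d['at']).astype(int).tolist(),round(d['p'],2)) for d in tip_of('blank0',S)])
"
```

```text
at [540.6  84.   73.4] psi -178.3 travel [-0.07 -0.06  2.8 ] turn -0.03
0.5591691315052754 62.1846342086792
tips [([612, 589, 9], 0.92), ([450, 76, 20], 0.89), ([580, 394, 14], 0.67), ([535, 84, 75], 0.62), ([314, 360, 13], 0.58), ([453, -36, 21], 0.57)]
tips [([576, 394, 6], 0.93), ([316, 359, 14], 0.91), ([285, 510, 9], 0.89), ([616, 593, 12], 0.6)]
```

Emit:
arm_command --gripper '[0,0,0,0,0.75,0.75,0.75,0.75]' --travel '[[-0.05,-0.06,1],[0,0,1],[0,0,0.8],[0,0,0],[0,0,0],[0,0,0],[0,0,-0.3],[0,0,-1]]' --angular '[[0,0,0],[0,0,0],[0,0,0],[0,0,0],[0,0,0],[0,0,0],[0,0,0],[0,0,0]]'

```text
time: 34.83
tcp_pos: [539.8, 85.8, 41.4]
eef_rot: [[0.032, -0.999, -0.004], [-0.999, -0.032, -0.001], [0.001, 0.004, -1.0]]
wrist_force: [-0.8, -0.0, 0.5]
opening: 0.749
grasp_force: 0.0
```

Emit:
arm_command --gripper '[0.75,0.75,0.75,1,1,1,1,1]' --travel '[[0,0,-1],[0,0,-1],[-1,-0.14,0],[-1,-0.14,0],[-1,-0.14,0],[-1,-0.14,0],[-1,-0.14,0],[-1,-0.14,0]]' --angular '[[0,0,0],[0,0,0],[0,0,0],[0,0,0],[0,0,0],[0,0,0],[0,0,0],[0,0,0]]'

```text
time: 35.5
tcp_pos: [555.2, 207.6, 84.1]
eef_rot: [[0.032, -0.999, 0.001], [-0.999, -0.032, 0.0], [-0.0, -0.001, -1.0]]
wrist_force: [0.7, 0.3, 0.5]
opening: 0.999
grasp_force: 0.0
```

Emit:
arm_command --gripper '[1,1,1,1,1,1]' --travel '[[-1,-0.14,0],[-1,-0.14,0],[-1,-0.14,0],[-1,-0.14,0],[-1,-0.14,0],[0,0,0]]' --angular '[[0,0,0],[0,0,0],[0,0,0],[0,0,0],[0,0,0],[0,0,0]]'

```text
time: 36.0
tcp_pos: [566.4, 310.8, 84.1]
eef_rot: [[0.035, -0.999, 0.002], [-0.999, -0.035, 0.003], [-0.003, -0.002, -1.0]]
wrist_force: [-0.1, -0.2, -0.7]
opening: 1.0
grasp_force: 0.0
```

```bash
python3 -c "
from h import *
S=grab_frame('scene');T=grab_frame('top')
for f in (S,T): blanks(f)
goto(574,396.5,9,169)
"
```

```text
blank [461.3 -34.9] [72. 99.] psi 181.2 0.94
blank [459.   78.9] [ 69. 105.] psi 183.8 0.78
blank [589.2 385.2] [106.  72.] psi 168.8 0.68
blank [546.6  82.3] [ 72. 109.] psi 182.1 0.66
tips [([612, 590, 10], 0.93), ([455, -36, 16], 0.9), ([451, 80, 16], 0.87), ([313, 356, 9], 0.87), ([540, 87, 17], 0.74), ([700, 55, 10], 0.71), ([575, 398, 12], 0.66)]
blank [448.1  81.6] [52. 89.] psi 180.4 0.77
blank [538.4  85.8] [53. 88.] psi 185.6 0.62
blank [567.1 438.7] [28. 13.] psi 92.6 0.59
blank [493.5  26.4] [180. 241.] psi 181.9 0.56
tips [([319, 361, 13], 0.8), ([616, 594, 15], 0.8), ([451, 84, 18], 0.72), ([287, 507, 8], 0.7), ([453, -30, 19], 0.69), ([546, 82, 21], 0.59)]
at [565.6 305.9  83.2] psi -178.2 travel [-4.51 -0.56  3.71] turn 3.19
```

Emit:
arm_command --gripper '[1,1,1,1,1,1,1,1]' --travel '[[-1,-0.12,0],[-1,-0.12,0],[-1,-0.12,0],[-1,-0.12,0],[-0.5,-0.08,0],[0,0,0.7],[0,0,1],[0,0,1]]' --angular '[[0,0,0],[0,0,0],[0,0,0],[0,0,0],[0,0,1],[0,0,1],[0,0,1],[0,0,0.2]]'

```text
time: 36.97
tcp_pos: [574.8, 397.0, 29.2]
eef_rot: [[-0.194, -0.981, 0.001], [-0.981, 0.194, 0.001], [-0.001, -0.001, -1.0]]
wrist_force: [0.1, 0.4, -0.7]
opening: 0.996
grasp_force: 0.0
```

Emit:
arm_command --gripper '[1,1,0,0,0,0,0,0]' --travel '[[0,0,0.8],[0,0,0.2],[0,0,0],[0,0,0],[0,0,0],[0,0,0],[0,0,0],[0,0,0]]' --angular '[[0,0,0],[0,0,0],[0,0,0],[0,0,0],[0,0,0],[0,0,0],[0,0,0],[0,0,0]]'

```text
time: 37.63
tcp_pos: [575.4, 397.9, 11.0]
eef_rot: [[-0.191, -0.982, 0.003], [-0.982, 0.191, 0.002], [-0.002, -0.002, -1.0]]
wrist_force: [0.3, 0.3, 6.2]
opening: 0.563
grasp_force: 63.9
```

```bash
python3 -c "
from h import *
goto(545.3,-30.6,75,181.8)
s=bot.sense();print(s['opening'],s['grasp_force'])
"
```

```text
at [575.4 397.9  11. ] psi 169.0 travel [21.31 -2.62 -3.24] turn -3.2
0.5630702546192043 63.90603303909302
```

Emit:
arm_command --gripper '[0,0,0,0,0,0,0,0]' --travel '[[0,0,-0.6],[0,0,-1],[0,0,-1],[0,0,-0.6],[1,-0.12,0],[1,-0.12,0],[1,-0.12,0],[1,-0.12,0]]' --angular '[[0,0,0],[0,0,0],[0,0,0],[0,0,0],[0,0,0],[0,0,0],[0,0,0],[0,0,0]]'

```text
time: 38.3
tcp_pos: [568.0, 316.1, 73.5]
eef_rot: [[-0.19, -0.982, 0.0], [-0.982, 0.19, 0.0], [-0.0, -0.0, -1.0]]
wrist_force: [-0.4, 0.2, -0.9]
opening: 0.564
grasp_force: 63.1
```

Emit:
arm_command --gripper '[0,0,0,0,0,0,0,0]' --travel '[[1,-0.12,0],[1,-0.12,0],[1,-0.12,0],[1,-0.12,0],[1,-0.12,0],[1,-0.12,0],[1,-0.12,0],[1,-0.12,0]]' --angular '[[0,0,0],[0,0,0],[0,0,0],[0,0,0],[0,0,0],[0,0,0],[0,0,0],[0,0,0]]'

```text
time: 38.97
tcp_pos: [556.4, 155.2, 73.4]
eef_rot: [[-0.19, -0.982, 0.0], [-0.982, 0.19, 0.0], [-0.0, -0.0, -1.0]]
wrist_force: [-0.6, -0.3, -0.3]
opening: 0.567
grasp_force: 63.1
```

Emit:
arm_command --gripper '[0,0,0,0,0,0,0,0]' --travel '[[1,-0.12,0],[1,-0.12,0],[1,-0.12,0],[1,-0.12,0],[1,-0.12,0],[1,-0.12,0],[1,-0.12,0],[1,-0.12,0]]' --angular '[[0,0,0],[0,0,0],[0,0,0],[0,0,0],[0,0,0],[0,0,0],[0,0,0],[0,0,0]]'

```text
time: 39.63
tcp_pos: [544.8, -5.6, 73.5]
eef_rot: [[-0.19, -0.982, 0.0], [-0.982, 0.19, 0.0], [-0.0, -0.0, -1.0]]
wrist_force: [-0.8, -0.1, -0.4]
opening: 0.565
grasp_force: 63.1
```

Emit:
arm_command --gripper '[0,0,0,0,0,0,0]' --travel '[[1,-0.12,0],[0.3,-0.12,0],[0,0,0],[0,0,0],[0,0,0],[0,0,0],[0,0,0]]' --angular '[[0,0,0],[0,0,-1],[0,0,-1],[0,0,-1],[0,0,-0.2],[0,0,0],[0,0,0]]'

```text
time: 40.22
tcp_pos: [544.7, -31.0, 73.1]
eef_rot: [[0.03, -1.0, 0.0], [-1.0, -0.03, 0.0], [0.0, -0.0, -1.0]]
wrist_force: [-0.2, 0.5, -1.0]
opening: 0.565
grasp_force: 63.1
```

```bash
python3 -c "
from h import *
goto(545.3,-30.6,17.5,181.8)
s=bot.sense();print(s['opening'],s['grasp_force'])
for c in ('scene','top'):
  S=grab_frame(c)
  print('tips',[(np.round(d['at']).astype(int).tolist(),round(d['p'],2)) for d in tip_of('blank0',S)])
"
```

```text
at [544.7 -31.   73.1] psi -178.3 travel [-0.02 -0.03  2.78] turn -0.02
0.5653675714921287 63.079233169555664
tips [([545, -33, 73], 0.96), ([454, -33, 19], 0.95), ([450, 82, 16], 0.85), ([541, 88, 19], 0.75), ([284, 510, 11], 0.71), ([611, 588, 8], 0.66), ([424, -224, 4], 0.57)]
tips [([616, 593, 15], 0.98), ([287, 510, 7], 0.97), ([543, 80, 16], 0.78), ([314, 358, 13], 0.73), ([541, -30, 69], 0.67), ([450, 84, 21], 0.58), ([456, -34, 16], 0.48)]
```

Emit:
arm_command --gripper '[0,0,0,0,0.75,0.75,0.75,0.75]' --travel '[[0,0,1],[0,0,1],[0,0,0.8],[0,0,0],[0,0,0],[0,0,0],[0,0,-0.3],[0,0,-1]]' --angular '[[0,0,0],[0,0,0],[0,0,0],[0,0,0],[0,0,0],[0,0,0],[0,0,0],[0,0,0]]'

```text
time: 41.08
tcp_pos: [542.5, -30.9, 41.4]
eef_rot: [[0.032, -0.999, -0.004], [-1.0, -0.032, 0.0], [-0.0, 0.004, -1.0]]
wrist_force: [-0.7, 0.1, 0.7]
opening: 0.751
grasp_force: 0.0
```

Emit:
arm_command --gripper '[0.75,0.75,0.5,0,0,0,0,0]' --travel '[[0,0,-1],[0,0,-1],[0,0,-1],[0,0,-1],[0,0,-1],[1,0.07,0],[1,0.07,0],[1,0.07,0]]' --angular '[[0,0,0],[0,0,0],[0,0,0],[0,0,0],[0,0,0],[0,0,0],[0,0,0],[0,0,0]]'

```text
time: 41.75
tcp_pos: [543.0, -91.7, 144.6]
eef_rot: [[0.033, -0.999, 0.002], [-0.999, -0.033, -0.0], [0.001, -0.002, -1.0]]
wrist_force: [0.9, 0.5, 0.2]
opening: -0.0
grasp_force: 0.0
```

Emit:
arm_command --gripper '[0,0,0,0,0,0,0,0]' --travel '[[1,0.07,0],[1,0.07,0],[1,0.07,0],[1,0.07,0],[1,0.07,0],[1,0.07,0],[1,0.07,0],[0.3,0,0]]' --angular '[[0,0,0],[0,0,0],[0,0,0],[0,0,0],[0,0,0],[0,0,0],[0,0,0],[0,0,-1]]'

```text
time: 42.42
tcp_pos: [537.2, -240.2, 144.0]
eef_rot: [[0.1, -0.995, 0.001], [-0.995, -0.1, -0.002], [0.002, -0.001, -1.0]]
wrist_force: [-0.1, -0.3, -1.2]
opening: -0.002
grasp_force: 0.0
```

Emit:
arm_command --gripper '[0,0,0,0,0,0]' --travel '[[0,0,0],[0,0,0],[0,0,0],[0,0,0],[0,0,0],[0,0,0]]' --angular '[[0,0,1],[0,0,1],[0,0,1],[0,0,1],[0,0,1],[0,0,0.95]]'

```text
time: 42.92
tcp_pos: [537.4, -237.6, 143.9]
eef_rot: [[-0.312, -0.95, 0.001], [-0.95, 0.312, -0.0], [0.0, -0.001, -1.0]]
wrist_force: [0.1, 0.4, 0.3]
opening: 0.003
grasp_force: 0.0
```

```bash
python3 -c "
from h import *
S=grab_frame('scene');T=grab_frame('top');save(T,'t3.png');save(S,'s3.png')
for f in (S,T):
  blanks(f)
  for n in ('roller','pivot','dial_tip','tray','pocket0'): print(n,[(np.round(d['at']).astype(int).tolist(),round(d['p'],2)) for d in tip_of(n,f)])
goto(536,-236,64,162)
"
```

```text
blank [450.4  85.1] [ 74. 105.] psi 180.9 0.9
blank [460.5 -35. ] [73. 99.] psi 181.5 0.79
blank [548.   79.9] [ 70. 104.] psi 181.2 0.61
blank [550.4 -33.3] [ 71. 100.] psi 181.5 0.59
tips [([609, 589, 11], 0.94), ([280, 510, 11], 0.9), ([454, -32, 20], 0.89), ([441, 85, 18], 0.68), ([538, 87, 20], 0.64), ([544, -35, 19], 0.56)]
roller [([588, -253, 76], 0.97)]
pivot [([576, -377, 71], 0.7)]
dial_tip [([454, 79, 6], 0.2)]
tray [([499, 28, 0], 0.7), ([332, -378, -6], 0.58)]
pocket0 [([548, -34, 5], 0.78), ([451, 83, 6], 0.75), ([541, 83, 6], 0.74), ([455, -31, 7], 0.7)]
blank [538.6  84.2] [53. 90.] psi 180.3 0.98
blank [441.8  89. ] [50. 89.] psi 180.3 0.72
blank [452.4 -30.9] [50. 91.] psi 180.3 0.7
tips [([544, -32, 13], 0.97), ([542, 82, 17], 0.97), ([615, 592, 14], 0.83), ([446, 93, 18], 0.67), ([319, 358, 10], 0.62), ([288, 507, 8], 0.61), ([450, -33, 14], 0.57)]
roller [([589, -252, 73], 0.49), ([700, 55, 18], 0.29)]
pivot [([420, -221, -1], 0.58)]
dial_tip [([454, -188, 52], 0.97)]
tray [([500, 25, 0], 0.84), ([706, 57, 6], 0.53)]
pocket0 [([540, -32, 8], 0.88), ([455, -36, 5], 0.69), ([452, 82, 2], 0.66), ([544, -33, 12], 0.31)]
at [ 537.2 -237.4  142.9] psi 162.0 travel [-0.05  0.08  3.94] turn 0.01
```

View pics/s3.png

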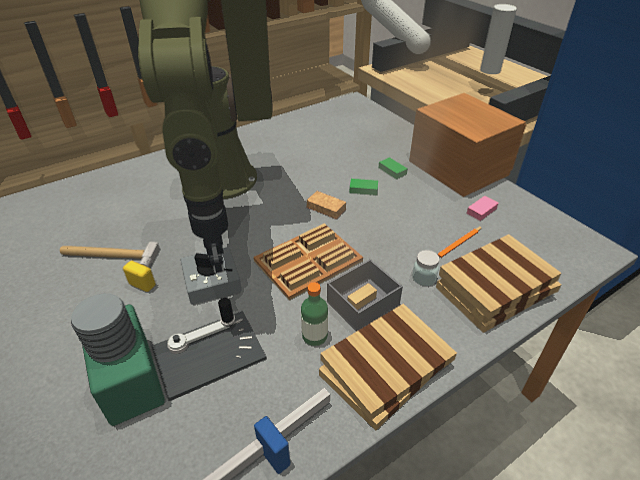

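All four blanks are in the tray (px 310,258), but blank A's reading has shifted by about (-7,+7), so I'm checking it up close.

```bash
python3 -c "
import cv2
t=cv2.imread('pics/t3.png')[205:300,285:410];s=cv2.imread('pics/s3.png')[215:305,245:370]
cv2.imwrite('pics/c3.png',cv2.vconcat([cv2.resize(t,(400,300),interpolation=2),cv2.resize(s,(400,288),interpolation=2)]))"
```

```text
(no output)
```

View pics/c3.png

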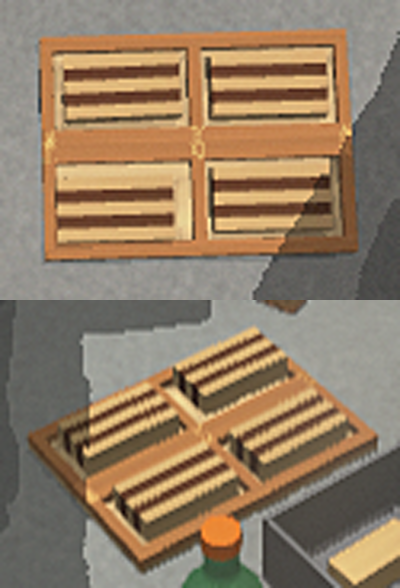

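The near-left blank was knocked into its pocket corner but still lies flat inside the pocket, so the tray is fine. Now the tensioner.

Emit:
arm_command --gripper '[0,0,0,0,0,0,0]' --travel '[[0,0,1],[0,0,1],[0,0,1],[0,0,0.7],[0,0,0.25],[0,-0.5,0],[0,0,0]]' --angular '[[0,0,0],[0,0,0],[0,0,0],[0,0,0],[0,0,0],[0,0,0],[0,0,0]]'

```text
time: 44.3
tcp_pos: [547.9, -241.0, 64.0]
eef_rot: [[-0.309, -0.951, 0.001], [-0.951, 0.309, -0.0], [0.0, -0.001, -1.0]]
wrist_force: [0.3, 0.1, 0.8]
opening: 0.001
grasp_force: 0.0
```

Emit:
arm_command --gripper '[0,0,0,0,0,0]' --travel '[[0,-0.5,0],[0,-0.5,0],[0,-0.5,0],[0,0,0],[0,0,0],[0,0,0]]' --angular '[[0,0,0],[0,0,0],[0,0,0],[0,0,0],[0,0,0],[0,0,0]]'

```text
time: 44.8
tcp_pos: [574.5, -249.4, 64.2]
eef_rot: [[-0.309, -0.951, -0.001], [-0.951, 0.309, 0.0], [-0.0, 0.001, -1.0]]
wrist_force: [-3.6, 3.7, 2.6]
opening: -0.003
grasp_force: 1.9
```

```bash
cat >> h.py <<'E'
def tens():
    s=bot.sense(); print('F',np.round(s['wrist_force'],1),'tcp',np.round(s['tcp_pos'],1))
    for c in ('scene','top'):
        f=grab_frame(c)
        for d in tip_of('roller',f)[:1]:
            a=np.degrees(np.arctan2(d['at'][1]+374,d['at'][0]-575.5)); print(c,np.round(d['at']),round(d['p'],2),'theta',round(84-a,1))
        save(f,'ten_%s_%d.png'%(c,int(s['time']*100)))
E
python3 -c "
from h import *
tens()"
```

```text
F [-3.6  3.7  2.6] tcp [ 574.5 -249.4   64.2]
scene [ 602. -253.   75.] 0.65 theta 6.1
top [ 600. -256.   75.] 0.61 theta 6.0
```

Emit:
arm_command --gripper '[0,0,0,0,0,0,0,0]' --travel '[[0,-0.3,0],[0,-0.3,0],[0,-0.3,0],[0,-0.3,0],[0,-0.2,0],[0,-0.1,0],[0,0,0],[0,0,0]]' --angular '[[0,0,0],[0,0,0],[0,0,0],[0,0,0],[0,0,0],[0,0,0],[0,0,0],[0,0,0]]'

```text
time: 45.67
tcp_pos: [602.7, -258.0, 63.5]
eef_rot: [[-0.308, -0.951, -0.002], [-0.951, 0.308, 0.002], [-0.001, 0.002, -1.0]]
wrist_force: [-4.8, 6.3, 3.0]
opening: -0.003
grasp_force: 3.4
```

```bash
python3 -c "
from h import *
tens()"
```

```text
F [-4.8  6.3  3. ] tcp [ 602.7 -258.    63.5]
scene [ 627. -265.   72.] 0.64 theta 19.4
top [ 627. -265.   73.] 0.46 theta 19.1
```

Emit:
arm_command --gripper '[0,0,0,0,0,0,0,0]' --travel '[[0,-0.2,0],[0,-0.2,0],[0,-0.18,0],[0,0,0],[0,0,0],[0,0,0],[0,0,0],[0,0,0]]' --angular '[[0,0,0],[0,0,0],[0,0,0],[0,0,0],[0,0,0],[0,0,0],[0,0,0],[0,0,0]]'

```text
time: 46.53
tcp_pos: [612.9, -262.2, 63.5]
eef_rot: [[-0.309, -0.951, -0.003], [-0.951, 0.309, 0.001], [0.0, 0.003, -1.0]]
wrist_force: [-7.8, 4.0, 3.5]
opening: -0.001
grasp_force: 4.1
```

```bash
python3 -c "
from h import *
tens()
import glob,os
a=sorted(glob.glob('pics/ten_top*'),key=os.path.getmtime)[-1]; b=sorted(glob.glob('pics/ten_scene*'),key=os.path.getmtime)[-1]
t=cv2.imread(a)[160:240,430:540];s=cv2.imread(b)[290:400,150:280]
cv2.imwrite('pics/c4.png',cv2.hconcat([cv2.resize(t,(400,400),interpolation=2),cv2.resize(s,(400,400),interpolation=2)]))"
```

```text
F [-7.8  4.   3.5] tcp [ 612.9 -262.2   63.5]
scene [455. -33.   8.] 0.48 theta -25.5
top [539.  84.   7.] 0.68 theta -10.5
```

View pics/c4.png

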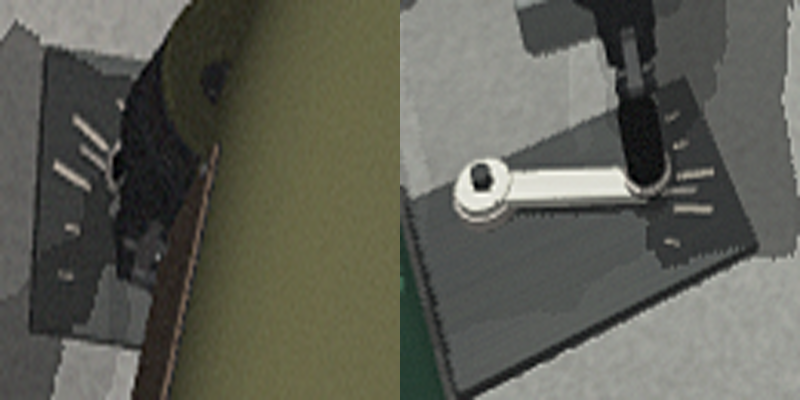

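The pointer (crop 683,190) stands between the two long ticks (695,174) and (692,209). Holding, then easing back.

Emit:
arm_command --gripper '[0,0,0,0,0,0,0,0]' --travel '[[0,0,0],[0,0,0],[0,0,0],[0,0,0],[0,0,0],[0,0,0],[0,0,0],[0,0,0]]' --angular '[[0,0,0],[0,0,0],[0,0,0],[0,0,0],[0,0,0],[0,0,0],[0,0,0],[0,0,0]]'

```text
time: 47.4
tcp_pos: [612.9, -262.2, 63.5]
eef_rot: [[-0.309, -0.951, -0.003], [-0.951, 0.309, 0.001], [0.0, 0.003, -1.0]]
wrist_force: [-6.3, 2.9, 3.4]
opening: -0.002
grasp_force: 4.1
```

Emit:
arm_command --gripper '[0,0,0,0,0,0,0,0]' --travel '[[0,0,0],[0,0,0],[0,0,0],[0,0,0],[0,0,0],[0,0,0],[0,0.3,0],[0,0.4,0]]' --angular '[[0,0,0],[0,0,0],[0,0,0],[0,0,0],[0,0,0],[0,0,0],[0,0,0],[0,0,0]]'

```text
time: 48.07
tcp_pos: [600.6, -257.3, 63.4]
eef_rot: [[-0.308, -0.951, -0.002], [-0.951, 0.308, 0.002], [-0.001, 0.002, -1.0]]
wrist_force: [-4.2, 5.0, 3.5]
opening: 0.002
grasp_force: 3.0
```

Emit:
arm_command --gripper '[0,0,0,0,0,0,0,0]' --travel '[[0,0.5,0],[0,0.5,0],[0,0.5,0],[0,0.5,0],[0,0.5,0],[0,0.5,0],[0,0.5,0],[0,0.4,0]]' --angular '[[0,0,0],[0,0,0],[0,0,0],[0,0,0],[0,0,0],[0,0,0],[0,0,0],[0,0,0]]'

```text
time: 48.73
tcp_pos: [527.5, -234.9, 64.3]
eef_rot: [[-0.309, -0.951, 0.002], [-0.951, 0.309, -0.002], [0.001, -0.002, -1.0]]
wrist_force: [-0.4, 0.7, -0.2]
opening: -0.001
grasp_force: 0.0
```

Emit:
arm_command --gripper '[0,0,0,0,0,0.5,1,1]' --travel '[[0,0,-1],[0,0,-1],[0,0,-1],[0,0,-1],[0,0,-1],[0,0,0],[0,0,0],[0,0,0]]' --angular '[[0,0,0],[0,0,0],[0,0,0],[0,0,0],[0,0,0],[0,0,0],[0,0,0],[0,0,0]]'

```text
time: 49.4
tcp_pos: [527.4, -234.4, 163.6]
eef_rot: [[-0.309, -0.951, 0.0], [-0.951, 0.309, -0.0], [0.0, -0.0, -1.0]]
wrist_force: [-0.1, -0.2, 0.3]
opening: 0.419
grasp_force: 0.0
```

```bash
python3 -c "
from h import *
tens()
goto(416.5,-225.5,64,136.8)
f=grab_frame('scene');print([(np.round(d['at']),round(d['p'],2)) for n in('dial_tip','dial_hub') for d in tip_of(n,f)])"
```

```text
F [-0.1 -0.2  0.3] tcp [ 527.4 -234.4  163.6]
top [545. -31.  11.] 0.6 theta -11.1
at [ 526.7 -234.   162.8] psi 162.0 travel [1.3  5.36 4.95] turn 6.3
[(array([679., 422.,  -2.]), 0.65), (array([ 415., -228.,   78.]), 0.76), (array([ 587., -252.,   75.]), 0.72)]
```

Emit:
arm_command --gripper '[1,1,1,1,1,1,1,1]' --travel '[[0.22,0.9,0],[0.22,0.9,0],[0.22,0.9,0],[0.22,0.9,0],[0.22,0.9,0],[0.2,0.86,0],[0,0,0.5],[0,0,0.5]]' --angular '[[0,0,0],[0,0,0],[0,0,0],[0,0,0],[0,0,0],[0,0,1],[0,0,1],[0,0,1]]'

```text
time: 50.42
tcp_pos: [416.9, -226.0, 144.2]
eef_rot: [[-0.503, -0.864, 0.001], [-0.864, 0.503, -0.001], [-0.0, -0.001, -1.0]]
wrist_force: [0.3, 0.4, -0.8]
opening: 1.001
grasp_force: 0.0
```

Emit:
arm_command --gripper '[1,1,1,1,1,1]' --travel '[[0,0,0.5],[0,0,0.5],[0,0,0],[0,0,0],[0,0,0],[0,0,0]]' --angular '[[0,0,1],[0,0,1],[0,0,1],[0,0,0.35],[0,0,0],[0,0,0]]'

```text
time: 50.92
tcp_pos: [417.6, -226.0, 124.2]
eef_rot: [[-0.686, -0.728, 0.0], [-0.728, 0.686, -0.0], [-0.0, -0.001, -1.0]]
wrist_force: [0.3, 0.0, -0.2]
opening: 1.003
grasp_force: 0.0
```

```bash
python3 -c "
from h import *
goto(416.5,-225.5,64,136.8)"
```

```text
at [ 417.6 -226.   124.2] psi 136.7 travel [0.02 0.06 3.01] turn -0.02
```

Emit:
arm_command --gripper '[1,1,1,1,1,0,0,0]' --travel '[[0,0,1],[0,0,1],[0,0,0.7],[0,0,0.3],[0,0,0],[0,0,0],[0,0,0],[0,0,0]]' --angular '[[0,0,0],[0,0,0],[0,0,0],[0,0,0],[0,0,0],[0,0,0],[0,0,0],[0,0,0]]'

```text
time: 51.58
tcp_pos: [418.2, -226.3, 64.9]
eef_rot: [[-0.687, -0.727, 0.002], [-0.727, 0.687, -0.001], [-0.0, -0.002, -1.0]]
wrist_force: [-0.3, -0.3, -0.4]
opening: 0.608
grasp_force: 0.0
```

Emit:
arm_command --gripper '[0,0,0,0,0,0,0,0]' --travel '[[0,0,0],[0,0,0],[0,0,0],[0,0,0],[0,0,0],[0,0,0],[0,0,0],[0,0,0]]' --angular '[[0,0,0],[0,0,0],[0,0,0],[0,0,0],[0,0,0],[0,0,0],[0,0,1],[0,0,1]]'

```text
time: 52.25
tcp_pos: [418.2, -226.5, 64.6]
eef_rot: [[-0.783, -0.622, 0.002], [-0.622, 0.783, -0.001], [-0.0, -0.002, -1.0]]
wrist_force: [-0.1, -1.7, 7.2]
opening: 0.174
grasp_force: 62.6
```

Emit:
arm_command --gripper '[0,0,0,0,0,0,0,0]' --travel '[[0,0,0],[0,0,0],[0,0,0],[0,0,0],[0,0,0],[0,0,0],[0,0,0],[0,0,0]]' --angular '[[0,0,1],[0,0,1],[0,0,1],[0,0,1],[0,0,1],[0,0,1],[0,0,1],[0,0,1]]'

```text
time: 52.92
tcp_pos: [417.9, -225.6, 64.6]
eef_rot: [[-0.994, -0.112, 0.001], [-0.112, 0.994, 0.001], [-0.001, 0.001, -1.0]]
wrist_force: [0.2, 1.1, 10.1]
opening: 0.173
grasp_force: 63.0
```

Emit:
arm_command --gripper '[0,0,0,0,0,0,0,0]' --travel '[[0,0,0],[0,0,0],[0,0,0],[0,0,0],[0,0,0],[0,0,0],[0,0,0],[0,0,0]]' --angular '[[0,0,1],[0,0,1],[0,0,1],[0,0,1],[0,0,1],[0,0,1],[0,0,1],[0,0,1]]'

```text
time: 53.58
tcp_pos: [418.1, -224.6, 64.6]
eef_rot: [[-0.902, 0.431, 0.002], [0.431, 0.902, 0.003], [-0.0, 0.003, -1.0]]
wrist_force: [0.7, 4.7, 10.9]
opening: 0.172
grasp_force: 63.1
```

Emit:
arm_command --gripper '[0,0,0,0,0,0,0,0]' --travel '[[0,0,0],[0,0,0],[0,0,0],[0,0,0],[0,0,0],[0,0,0],[0,0,0],[0,0,0]]' --angular '[[0,0,1],[0,0,1],[0,0,1],[0,0,1],[0,0,1],[0,0,1],[0,0,1],[0,0,1]]'

```text
time: 54.25
tcp_pos: [418.8, -223.9, 64.6]
eef_rot: [[-0.537, 0.843, 0.003], [0.843, 0.537, 0.005], [0.002, 0.005, -1.0]]
wrist_force: [4.0, 6.8, 9.6]
opening: 0.18
grasp_force: 62.9
```

Emit:
arm_command --gripper '[0,0,0,0,0,0,0,0]' --travel '[[0,0,0],[0,0,0],[0,0,0],[0,0,0],[0,0,0],[0,0,0],[0,0,0],[0,0,0]]' --angular '[[0,0,1],[0,0,1],[0,0,1],[0,0,0.8],[0,0,0],[0,0,0],[0,0,0],[0,0,0]]'

```text
time: 54.92
tcp_pos: [419.2, -223.7, 64.6]
eef_rot: [[-0.301, 0.954, 0.004], [0.954, 0.301, 0.005], [0.003, 0.005, -1.0]]
wrist_force: [5.1, 8.2, 8.4]
opening: 0.181
grasp_force: 62.7
```

Emit:
arm_command --gripper '[1,1,1,1,1,1,1,1]' --travel '[[0,0,0],[0,0,0],[0,0,0],[0,0,0],[0,0,0],[0,0,-1],[0,0,-1],[0,0,-1]]' --angular '[[0,0,0],[0,0,0],[0,0,0],[0,0,0],[0,0,0],[0,0,0],[0,0,0],[0,0,0]]'

```text
time: 55.58
tcp_pos: [416.6, -225.6, 124.1]
eef_rot: [[-0.299, 0.954, -0.002], [0.954, 0.299, 0.001], [0.001, -0.001, -1.0]]
wrist_force: [0.1, -0.3, -0.3]
opening: 1.0
grasp_force: 0.0
```

Emit:
arm_command --gripper '[1,1,1,1,1,1,1,1]' --travel '[[0,0,-1],[0,0,-1],[0,0,-1],[0,0,-1],[0,0,-1],[0,0,-1],[0,0,0],[0,0,0]]' --angular '[[0,0,0],[0,0,0],[0,0,0],[0,0,0],[0,0,0],[0,0,0],[0,0,0],[0,0,0]]'

```text
time: 56.25
tcp_pos: [417.9, -226.3, 244.7]
eef_rot: [[-0.299, 0.954, 0.002], [0.954, 0.299, -0.001], [-0.002, 0.001, -1.0]]
wrist_force: [-0.5, -0.4, -0.1]
opening: 1.001
grasp_force: 0.0
```

```bash
python3 -c "
from h import *
f=grab_frame('scene');save(f,'s5.png')
for n in('dial_tip','dial_hub','flag','roller','offcut','blank0'): print(n,[(np.round(d['at']).astype(int).tolist(),round(d['p'],2)) for d in tip_of(n,f)])"
```

```text
dial_tip [([435, -274, 53], 0.9), ([539, 87, 21], 0.3)]
dial_hub [([417, -230, 80], 0.65), ([587, -252, 73], 0.35)]
flag [([432, -271, 52], 0.49)]
roller [([589, -254, 71], 0.59), ([540, 88, 19], 0.19), ([453, -34, 18], 0.18)]
offcut [([694, 52, 22], 0.72)]
blank0 [([313, 359, 11], 0.95), ([286, 510, 11], 0.92), ([456, -33, 19], 0.74), ([614, 589, 9], 0.66), ([444, 89, 19], 0.64), ([543, -31, 18], 0.63), ([541, 88, 17], 0.58)]
```

View pics/s5.png

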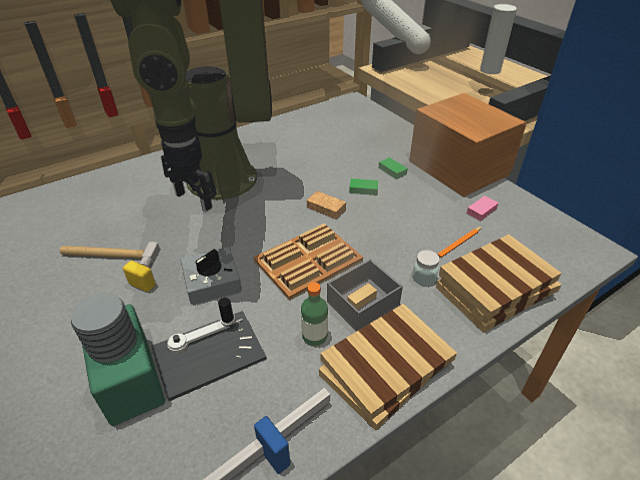

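The dial tip (435,-274) matches the tab (432,-271). The roller is back at rest, the offcut is in the bin, and all four blanks are in their pockets.

```bash
python3 -c "
from h import *
print(ticket.job_done())"
```

```text
the job is handed in; nothing more can be done
None
```

I handed the job in at about 56 s with every step done in the order asked. One blank was knocked into the corner of its pocket along the way but still lies flat inside it; the hand-in returned no verdict.

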